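Draw the wide chisel from its block and hold its edge under the magnifier

ROBOT

A 7-joint arm with a two-finger parallel gripper is mounted at the origin on the work surface; the furniture and walls round the work are solid. World frame = base frame: x ahead of the robot, y to its left, z up, the work surface at z = 0. Lengths are in m, angles in rad, forces in N, time in s.
With the tool pointing down it reaches from about 0.425 to 0.825 m from the base axis. Payload 3.6 kg.
Tool frame: the origin (TCP) lies on the centre line of the jaws, within the pads' length; the fingertips stand 25 mm ahead of it and the grasp point (between the pads) lies 6 mm ahead of it (bot.tcp_to_tips is the z of the fingertips in the tool frame, in m); z points along the fingers, y is the direction in which the jaws open and shut (so a half turn about z gives the same grasp; the last joint's range is limited). The gripper opens to 93 mm and grips with 3 to 60 N. Pads are 15 mm wide; open, the fingers measure 128 mm over their backs; the gripper's body (75 mm by 188 mm) begins 65 mm behind the grasp point.
Start: joints at [1.266, 0.615, -0.013, 1.423, 0.008, 1.103, -0.04], TCP at [0.179, -0.625, 0.21] pointing down, gripper open.
Joint ranges: [-3.12, 3.12], [-0.3, 2.06], [-1.34, 1.32], [0.26, 2.42], [-1.36, 4.5], [0.01, 1.98], [-2.84, 2.84]. Speed limits (rad/s): [2.79, 2.79, 3.14, 3.14, 3.14, 3.14, 3.14].

INTERFACE

Orientations are given as a rotation vector (axis times angle).
In Python, from bench import bot gives the robot as it stands.
- The arm moves only by the tool carry_out, never from a script. Its argument "targets" is a list of rows, each an object of numbers: "tx", "ty", "tz": the shift along the tool's x, y, z in cm; "rx", "ry", "rz": the turn, a rotation vector about the tool's x, y, z in degrees; "gripper": the finger opening in cm, from 0 to 9.3. A call has 1 to 12 rows; each row is the pose to reach, as a shift and turn from the pose commanded when the call began, along the tool's axes at that moment; what a row does not reach only later rows make up. A row lasts 1/12 s, in which the tool goes at most 41.7 mm and 7.16 degrees, less where a joint would pass 70% of its speed; a pose out of reach is approached as far as the arm can. A call with a gripper value outside its range is refused whole. The fingers move at their own pace and stop on an object; "squeeze" is the grip in N (left out, the last holds). Time passes only in rows, so rows that repeat a pose let the fingers close. It gives the time, the measured TCP pose, the force and the opening at its end, in the units of the state.
- bot.get_obs(): the state, without advancing time (a new reading comes with each control period).
- bot.capture(name): name is "scene" or "top"; returns a dict with "pixels" (400x640x3 uint8, red, green, blue), "K" (3x3 intrinsics, pixels), "k1" (the pictures are not rectified: a ray, as slopes to the right and down, at radius r is drawn at 1 + k1 r^2 times it, then the intrinsics apply), "R" (3x3) and "t" (3): a world point X has camera coordinates R X + t. Camera axes: x right, y down, z forward; pixel columns grow to the right and rows downward; lengths in m; the calibration is good to about 2 mm. A picture is of the moment at which its call begins. There is no depth.
- bot.hand_in(): hands the job in, once; it reports no verdict.
Trained networks look in the newest picture that a camera, given by its name, has taken for a name from the list of things; names that differ only in an ending like _2 or _b are one class to them, and where a whole thing is asked for, a point or a joint stands for the part that bears it (a point fixed in the world has none). Each returns a list of dicts, best first, with "confidence" (0 to 1); they miss things now and then, are a little off and sometimes report something else, mostly with a low value. They report only what shows in the picture. A call takes as long as a camera call. They do not tell look-alikes from the thing itself.
- bot.trace(camera, name): "pixels" (400x640 bool, what is visible of it) and "rect" ([centre column, centre row, width, height] in pixels, round what is visible of it).
- bot.tip_of(camera, name): "location" ([column, row] in pixels: a listed point, or the origin of a listed thing).
The state is a dict: "time": time; "joints": joint angles; "qvel": joint speeds; "effort": joint torques, N m; "eef_pos": TCP position; "tool_rot": TCP orientation; "force": force on the tool from outside, world axes, zero at the start; "torque": the same for the moment, N m; "gripper_width": finger opening in m.
Only numpy, scipy, OpenCV 4.12 (cv2) and the standard library are available. Lean on these libraries where they do the work, as an engineer would, in place of code of your own. Each camera call takes 0.05 s, during which the arm holds its last target.

TASK

The freshly honed wide chisel has to be checked for nicks: draw it straight out of its sloping block, bring it level with its upper face still up, and hold it steady with the middle of its cutting edge under the middle of the magnifier, about six centimetres below the glass, touching nothing there. Do not pull out or shift the other tools in the block, do not bump the magnifier with the chisel or let its edge down on the slab, and leave the other things on the slab where they are. Finish while still holding the chisel there: it is not put down.

Things in the scene. Friction and masses are not known exactly. Their poses are not given: they have to be found in the camera images.
- wide_chisel: wide bench chisel, 276 mm long, about 190 g: orange handle 31 x 27 mm, flat blade 25 mm wide, 4.5 mm thick. Own +y runs along it to the handle's butt, x across the blade, +z to its upper face; origin at the ferrule, 11 mm under the axis. Handle y 6 to 138 mm, edge y = -138, mass centre y = 48. Starts in a slot, own +y about 44 degrees up towards the user; draw it 135 mm along own +y to free the edge
- wide_chisel_edge (a point): middle of the wide chisel's cutting edge: point [0, -138, 10.5] mm in the chisel's frame; axes as the chisel's
- wide_chisel_grip (a point): middle of the wide chisel's handle, 31 mm across own x, 27 mm along own z: point [0, 75, 13] mm in the chisel's frame, axes as the chisel's. About 185 mm above the slab at the start, with 33 mm free on either side to a neighbouring handle
- narrow_chisel: the narrow bench chisel in the other slot, same length and attitude, 12 mm blade, bare wooden handle 31 mm wide; frame as the wide chisel's. It stays in its slot
- screwdriver: screwdriver with green handle (32 mm wide, 223 mm long in all), stuck in the round hole of the block, same attitude; own +y towards the handle's butt, origin near the handle's front end. It stays in its hole
- chisel_block: sloping wooden tool block fixed to the slab, base 244 mm wide (own y); own -x faces the user; the handles point along own -x and up. Origin on the slab under the middle of the slotted face, which is 128 mm up; its upper edge is 156 mm up. From own +y to -y, 64 mm apart: two slots (28 x 7 mm, 45 mm deep, right through), one chisel in each, either way round, and a round hole
- magnifier: bench magnifier fixed on the slab: round dark foot 120 mm across, 36 mm high, steel rod 12 mm thick that rises from the foot's middle and bends level, at its end a level lens in a round black frame 128 mm across and 16 mm thick. Origin: underside of the foot; the lens lies on own -x, 135 mm from the foot's middle
- lens_centre (a point): centre of the lens, 295 mm above the slab; the frame's underside is 8 mm lower; z is up
- spring_clamp: grey spring clamp lying loose on the slab, 84 x 137 x 26 mm; origin under its middle; bystander
- pencil: yellow carpenter's pencil lying loose on the slab, 177 mm long; origin under its middle; bystander
- wedge: dark shim wedge lying loose on the slab, 28 x 100 x 22 mm; origin under its middle; bystander
- sharpening_stone: grey sharpening stone in a wooden tray, loose on the slab, 235 x 88 x 25 mm, long side along own x; origin under its middle; bystander
There are look-alikes about, which are no part of the job. Of the things that look like the screwdriver, the largest one is meant.

How it is judged:
By the outcome, as a careful person would: the job done as asked, in the order asked, and still so for the second after the job is handed in, while the arm keeps its last pose, push and grip.
It also fails if it takes over 48 s, if anything falls off the work surface, if the arm or the gripper's body presses on something with over 40 N, if the wrist force passes 120 N, or if a joint passes its speed limit or range.

## Working session

There is one attempt and no reset: what is moved stays moved. The work goes in short steps, Python scripts to look and compute and a tool call to move; the robot and the scene stay as the last step left them, time stands still between calls to the robot, and variables do not carry over. Pictures are saved under pics/ and viewed, and the job is handed in when it is done.

Besides the shell and the picture viewer there is one more tool, called after "Request:" by a JSON object that holds its "op" and its "data", one argument or row to a line. carry_out: Moves the arm, as the interface text tells. Its arguments: {"type":"object","properties":{"targets":{"type":"array","items":{"type":"object","properties":{"tx":{"type":"number"},"ty":{"type":"number"},"tz":{"type":"number"},"rx":{"type":"number"},"ry":{"type":"number"},"rz":{"type":"number"},"gripper":{"type":"number"}}}},"squeeze":{"type":"number"}},"required":["targets"]}

```bash
ls; mkdir -p pics
python3 - <<'E'
from bench import bot
import cv2
for n in ("scene","top"):
    c=bot.capture(n); cv2.imwrite(f"pics/{n}0.png",c["pixels"][:,:,::-1])
    print(n,c["K"].tolist(),c["k1"],c["R"].round(4).tolist() if hasattr(c["R"],'round') else c["R"],c["t"])
    for o in ["wide_chisel","wide_chisel_edge","wide_chisel_grip","narrow_chisel","screwdriver","chisel_block","magnifier","lens_centre"]:
        try:
            r=bot.tip_of(n,o); print(o,[(x["location"],round(x["confidence"],2)) for x in r])
        except Exception as e: print(o,e)
        try:
            r=bot.trace(n,o); print('   tr',[(x["rect"],round(x["confidence"],2)) for x in r])
        except Exception as e: print(o,e)
print(bot.get_obs())
E
```

```text
pics
scene [[477.20297903507037, 0.0, 320.9057223732851], [0.0, 477.20297903507037, 197.38894757249773], [0.0, 0.0, 1.0]] -0.04116693612219345 [[-0.8376, -0.5463, -0.0101], [-0.2007, 0.3248, -0.9242], [0.5081, -0.7721, -0.3817]] [0.44088732 0.31967462 1.31267203]
wide_chisel [([263.6, 258.1], 0.64)]
   tr [([272.9, 245.4, 28.9, 23.2], 0.69)]
wide_chisel_edge [([284.4, 250.7], 0.6)]
   tr [([271.1, 240.0, 25.9, 31.4], 0.76)]
wide_chisel_grip [([272.4, 237.3], 0.57)]
   tr [([271.6, 243.6, 33.9, 27.0], 0.63)]
narrow_chisel [([248.0, 262.4], 0.83), ([263.4, 287.7], 0.49)]
   tr [([257.0, 252.5, 30.6, 27.8], 0.67)]
screwdriver [([274.4, 249.0], 0.65), ([309.5, 311.0], 0.58), ([340.9, 239.6], 0.5)]
   tr [([282.5, 238.2, 23.0, 21.7], 0.69), ([309.3, 318.4, 44.6, 17.2], 0.6), ([342.9, 273.1, 51.1, 14.1], 0.56), ([337.9, 243.8, 34.3, 7.6], 0.43)]
chisel_block [([259.9, 291.1], 0.92), ([246.4, 265.5], 0.54)]
   tr [([251.5, 270.4, 88.7, 86.7], 0.89)]
magnifier [([318.8, 219.2], 0.64)]
   tr [([303.5, 186.1, 57.7, 85.9], 0.61), ([282.3, 238.4, 16.4, 21.9], 0.31)]
lens_centre [([290.7, 156.8],
[... 1085 characters left out ...]
158.8, 37.7, 46.0], 0.2)]
{'time': 1.7, 'joints': array([ 1.26551208,  0.61489499, -0.01261939,  1.42338383,  0.00811842,
        1.10338114, -0.04043329]), 'qvel': array([ 0.00018151,  0.00050265, -0.00107633,  0.00040322,  0.00054647,
        0.00080605,  0.00046174]), 'effort': array([-1.74025735e-05, -4.58815742e+01,  2.08986020e-01, -1.66029686e+01,
       -6.10811915e-02,  1.32489880e-02,  1.81076564e-05]), 'eef_pos': array([ 0.17889631, -0.62488076,  0.21004879]), 'tool_rot': array([-3.11109231e+00, -4.36544854e-01, -4.50318024e-05]), 'force': array([-0.00608175,  0.03370934,  0.60795002]), 'torque': array([ 0.01968573, -0.04717521,  0.01021308]), 'gripper_width': 0.09256314255800364}
```

View images.

Run:
```python
import cv2
a=cv2.imread("pics/scene0.png");b=cv2.imread("pics/top0.png")
cv2.imwrite("pics/s_crop.png",cv2.resize(a[120:350,190:390],None,fx=3,fy=2.6*1.0,interpolation=3))
cv2.imwrite("pics/t_crop.png",cv2.resize(b[60:300,170:430],None,fx=3,fy=2.5,interpolation=3))
```

```text
(no output)
```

View pics/scene0.png

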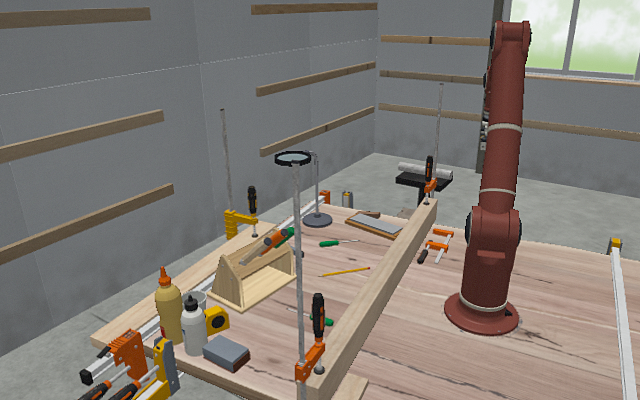

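View pics/top0.png

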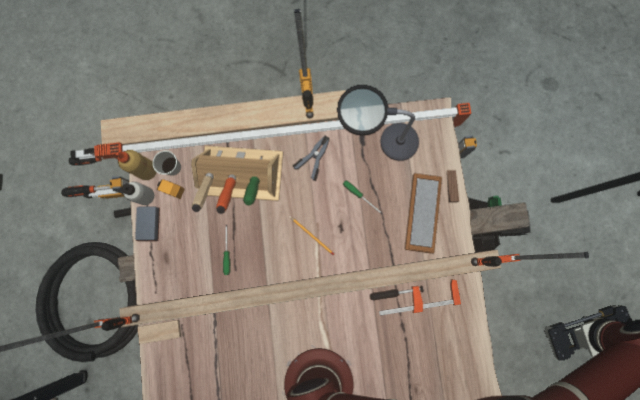

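```bash
sleep 1
```

```text
(no output)
```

View pics/s_crop.png

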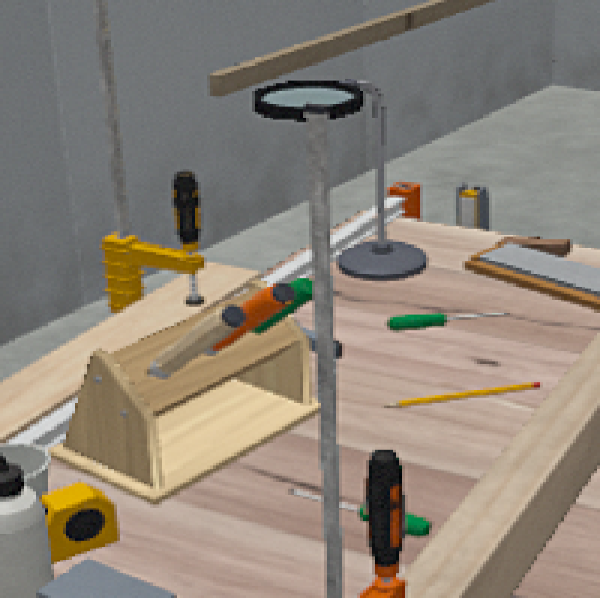

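View pics/t_crop.png

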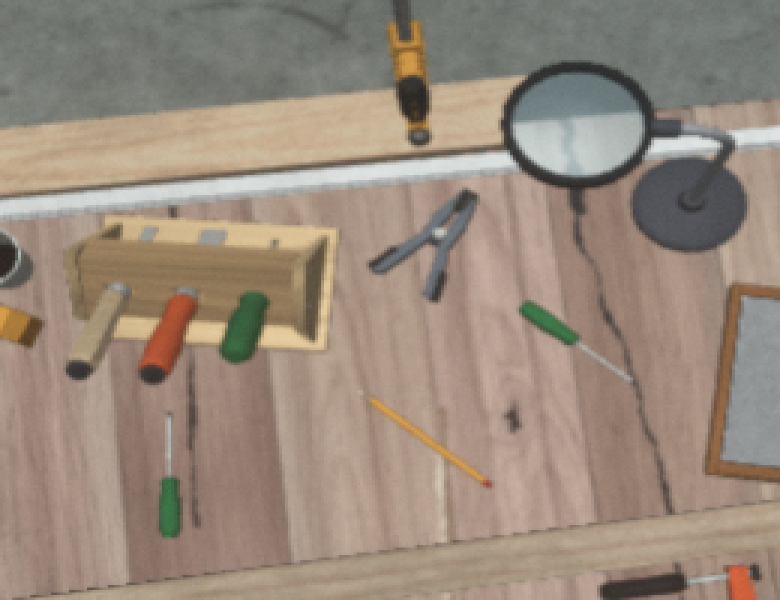

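```bash
cat > h.py <<'E'
import numpy as np, cv2
from scipy.optimize import least_squares
from scipy.spatial.transform import Rotation as Ro
cams={}
def setc(n,c): cams[n]=dict(K=np.array(c["K"]),k1=c["k1"],R=np.array(c["R"]),t=np.array(c["t"]))
def proj(n,X):
    c=cams[n];X=np.atleast_2d(X)@c["R"].T+c["t"]
    s=X[:,:2]/X[:,2:]; s=s*(1+c["k1"]*(s**2).sum(1,keepdims=True))
    return s*[c["K"][0,0],c["K"][1,1]]+c["K"][:2,2]
def ray(n,uv):
    c=cams[n];d=(np.array(uv,float)-c["K"][:2,2])/[c["K"][0,0],c["K"][1,1]]
    s=d.copy()
    for _ in range(10): s=d/(1+c["k1"]*(s@s))
    return -c["R"].T@c["t"], c["R"].T@np.r_[s,1]
def atz(n,uv,z):
    o,d=ray(n,uv); return o+d*(z-o[2])/d[2]
def tri(obs):
    A=np.zeros((3,3));b=np.zeros(3)
    for n,uv in obs:
        o,d=ray(n,uv);d=d/np.linalg.norm(d);P=np.eye(3)-np.outer(d,d);A+=P;b+=P@o
    X=np.linalg.solve(A,b); return X,[(proj(n,X)[0]-uv).round(1).tolist() for n,uv in obs]
E
python3 - <<'E'
from h import *; from bench import bot; import pickle
im={}
for n in ("scene","top"):
    c=bot.capture(n); setc(n,c); im[n]=c["pixels"]
tr={}
for n in cams:
    for o in ("wide_chisel","narrow_chisel","screwdriver","magnifier","chisel_block"):
        tr[n,o]=[(r["confidence"],r["rect"],r["pixels"]) for r in bot.trace(n,o)]
pickle.dump((cams,im,tr),open("c.pkl","wb"))
obs={"wc":([263.6,258.1],[231.1,179.1]),"grip":([272.4,237.3],[225.3,195.1]),"edge":([284.4,250.7],[239.3,151.6]),"nc":([248,262.4],[210.1,180.7]),"sd":([274.4,249],[249.3,182.4]),"block":([259.9,291.1],[239.1,184.8]),"mag":([318.8,219.2],[400.1,142.7]),"lens":([290.7,156.8],[362.6,109.5])}
for k,(s,t) in obs.items(): 
    X,r=tri([("scene",s),("top",t)]); print(k,X.round(4),r)
print("lens@.295",atz("scene",[290.7,156.8],.295),atz("top",[362.6,109.5],.295))
print("mag@0",atz("scene",[318.8,219.2],0),atz("top",[400.1,142.7],0.))
print("blk@0",atz("scene",[259.9,291.1],0),atz("top",[239.1,184.8],0.))
for n,uv in [("top",(205,146)),("top",(282.7,151)),("top",(276.6,199.5))]: print(atz(n,uv,0.01))
for k,v in tr.items():
    print(k,[(round(a,2),b) for a,b,_ in v])
E
```

```text
wc [0.5785 0.2344 0.1137] [[-2.3, -0.5], [1.3, 2.0]]
grip [0.5281 0.2375 0.1945] [[0.5, 0.1], [-0.3, -0.5]]
edge [0.6064 0.1828 0.1235] [[-19.4, -5.7], [10.8, 18.9]]
nc [0.5773 0.2939 0.1276] [[-0.3, -0.1], [0.2, 0.3]]
sd [0.5714 0.1843 0.1212] [[-0.5, -0.1], [0.3, 0.5]]
block [ 0.5885  0.2376 -0.0031] [[0.5, 0.1], [-0.3, -0.4]]
mag [ 0.7088 -0.262   0.0075] [[-0.4, -0.1], [0.2, 0.4]]
lens [ 0.7256 -0.1235  0.2973] [[0.8, 0.2], [-0.6, -1.0]]
lens@.295 [ 0.73383134 -0.1295392   0.295     ] [ 0.72372679 -0.12516199  0.295     ]
mag@0 [ 7.16151496e-01 -2.75669804e-01 -1.11022302e-16] [ 0.71210666 -0.26245378  0.        ]
blk@0 [0.58676572 0.2415387  0.        ] [0.58678171 0.23625776 0.        ]
[0.70830182 0.34196573 0.01      ]
[0.68866147 0.10139533 0.01      ]
[0.53825851 0.11986543 0.01      ]
('scene', 'wide_chisel') [(0.61, [274.6, 243.7, 27.4, 24.9])]
('scene', 'narrow_chisel') [(0.82, [256.3, 251.8, 30.4, 25.4])]
('scene', 'screwdriver') [(0.58, [330.7, 244.6, 19.0, 1.1]), (0.49, [320.4, 321.1, 25.3, 10.1]), (0.42, [283.4, 237.2, 22.2, 19.7])]
('scene', 'magnifier') [(0.69, [301.6, 189.2, 59.1, 79.0])]
('scene', 'chisel_block') [(0.75, [251.6, 271.7, 91.8, 86.2]), (0.5, [371.7, 226.1, 60.0, 29.4]), (0.41, [271.6, 241.6, 30.5, 27.8])]
('top', 'wide_chisel') [(0.92, [230.4, 181.8, 24.1, 63.7])]
('top', 'narrow_chisel') [(0.78, [204.9, 181.0, 27.9, 61.6]), (0.65, [312.4, 235.7, 38.3, 40.7]), (0.45, [451.9, 185.6, 9.5, 30.0])]
('top', 'screwdriver') [(0.79, [226.1, 250.7, 7.9, 48.3]), (0.67, [250.5, 191.4, 20.0, 31.0]), (0.56, [361.4, 196.7, 39.9, 31.4])]
('top', 'magnifier') [(0.92, [378.6, 122.0, 84.1, 73.9])]
('top', 'chisel_block') [(0.87, [237.2, 173.0, 92.8, 51.4])]
```

Run:
```python
from h import *; import pickle
cm,im,tr=pickle.load(open("c.pkl","rb"))
def z(n,x0,y0,w,h,f,name):
    a=im[n][y0:y0+h,x0:x0+w,::-1]; a=cv2.resize(a,None,fx=f,fy=f,interpolation=cv2.INTER_NEAREST)
    for i in range(0,w,10): cv2.putText(a,str(x0+i),(i*f,10),0,.35,(255,255,0),1); cv2.line(a,(i*f,0),(i*f,h*f),(255,255,0),1) if i%10==0 else 0
    for i in range(0,h,10): cv2.putText(a,str(y0+i),(0,i*f),0,.35,(255,255,0),1); cv2.line(a,(0,i*f),(w*f,i*f),(255,255,0),1)
    cv2.imwrite(name,a)
z("top",190,140,100,70,8,"pics/zt.png"); z("scene",230,210,80,60,10,"pics/zs.png")
```

```text
(no output)
```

View pics/zt.png

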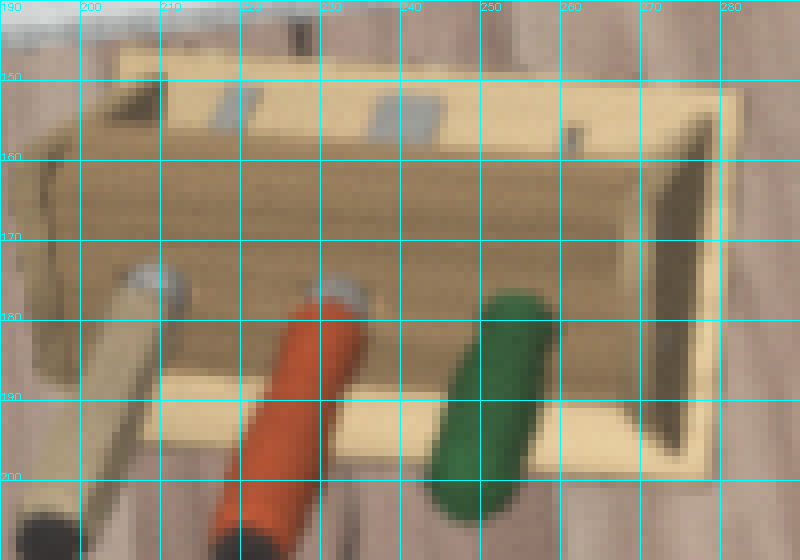

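View pics/zs.png

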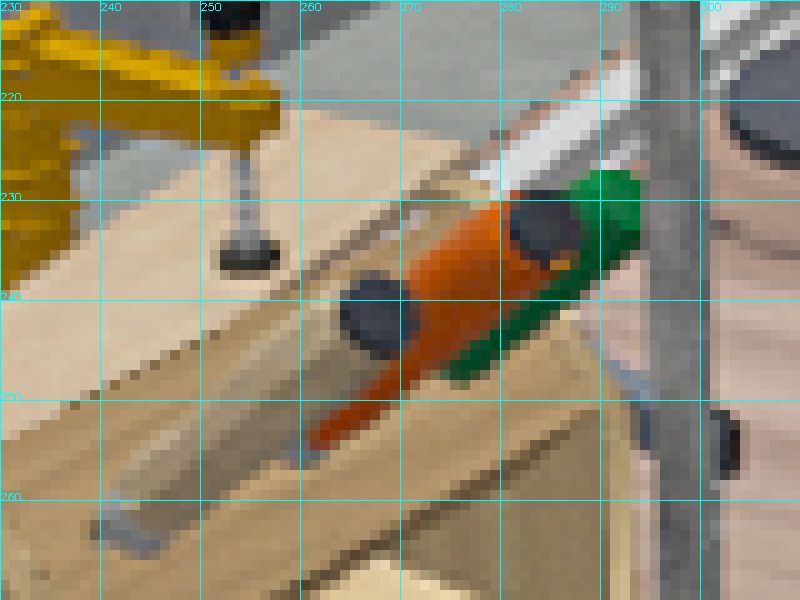

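Run:
```python
from h import *; import pickle
cm,im,tr=pickle.load(open("c.pkl","rb")); cams.update(cm)
g=im["top"].astype(int)
# dark cap blobs
d=(g.max(2)<85)
for x0,x1 in((190,207),(212,232)):
    ys,xs=np.nonzero(d[198:220,x0:x1]); print(xs.mean()+x0,ys.mean()+198,len(xs),ys.min()+198,ys.max()+198,xs.min()+x0,xs.max()+x0)
def Rc(yaw,p):
    y=np.array([-np.cos(yaw)*np.cos(p),-np.sin(yaw)*np.cos(p),np.sin(p)])
    x=np.cross(y,[0,0,1]);x/=np.linalg.norm(x); return np.c_[x,y,np.cross(x,y)]
def fit(obs,p0):
    def f(p):
        R=Rc(p[3],p[4]); r=[]
        for n,l,uv,s in obs: r+=list((proj(n,p[:3]+R@(np.array(l)/1000))[0]-uv)/s)
        return np.r_[r,(np.degrees(p[4])-44)/1.]
    s=least_squares(f,p0); return s.x,s.fun
wc=[("top",(0,138,12.5),(220.9,209.3),.6),("scene",(0,138,12.5),(285.2,232.9),.6),("top",(0,-138,10.5),(240.5,151.8),.8),
 ("top",(0,75,13),(225.3,195.1),1.5),("scene",(0,75,13),(272.4,237.3),1.5),("top",(0,0,0),(231.1,179.1),1.5),("scene",(0,0,0),(263.6,258.1),1.5)]
p,r=fit(wc,[.58,.235,.11,-.1,.77]); print(p[:3].round(4),np.degrees(p[3:]),r.round(1)); R=Rc(p[3],p[4]);print(R.round(3))
for l in((0,75,13),(0,-138,10.5),(0,138,12)): print(l,p[:3]+R@(np.array(l)/1000))
b=[("top",(0,138,12.5),(196.1,207.8),.6),("scene",(0,138,12.5),(267.9,241.8),.6),("top",(0,-138,10.5),(220,150.8),.8),("top",(0,0,0),(210.1,180.7),1.5),("scene",(0,0,0),(248,262.4),1.5)]
p,r=fit(b,[.58,.235,.11,-.1,.77]); print(p[:3].round(4),np.degrees(p[3:]),r.round(1)); R=Rc(p[3],p[4])
for l in((0,75,13),): print(l,p[:3]+R@(np.array(l)/1000))
#block yaw
for uvs in ([(205,147),(282.2,151.3)],[(282.2,151.3),(278.8,199.5)],[(278.8,199.5),(207,195)]):
    a,c=[atz("top",u,.008) for u in uvs]; print(a,c,np.linalg.norm(c-a),np.degrees(np.arctan2(*(c-a)[:2])))
```

```text
195.9111111111111 207.6 45 205 211 192 200
220.35 209.525 40 207 212 217 224
[0.5758 0.2346 0.1192] [-3.68451201 43.47110423] [ 0.5  0.8 -1.2 -1.  -0.  -0.   0.5 -0.4  0.1  3.   0.6  1.7 -1.1 -1.3
 -0.5]
[[ 0.064 -0.724  0.687]
 [ 0.998  0.047 -0.044]
 [-0.     0.688  0.726]]
(0, 75, 13) [0.5303734  0.23749077 0.18024123]
(0, -138, 10.5) [0.68291614 0.22766768 0.03188535]
(0, 138, 12) [0.48406089 0.2404731  0.2228588 ]
[0.5805 0.2978 0.1189] [-4.7307529  43.63216777] [ 0.2  0.6 -0.2 -0.8  0.5 -0.1 -0.3 -0.2 -1.3  1.9 -0.4]
(0, 75, 13) [0.53534996 0.3015061  0.18009846]
[0.70562888 0.34240006 0.008     ] [0.68821771 0.10312315 0.008     ] 0.23990954466677672 -175.83816176747666
[0.68821771 0.10312315 0.008     ] [0.53843591 0.11339362 0.008     ] 0.15013350580542306 -86.07739387682217
[0.53843591 0.11339362 0.008     ] [0.55536729 0.33240429 0.008     ] 0.21966416397890856 4.420656848719646
```

Run:
```python
from h import *; import pickle
from bench import bot
print([a for a in dir(bot) if a[0]!='_'])
cm,im,tr=pickle.load(open("c.pkl","rb")); cams.update(cm)
for k,o in {"poleR top":[("scene",(441,84)),("top",(587,255))],"poleR base":[("scene",(427,203)),("top",(485,261))],"poleFar top":[("scene",(222,110)),("top",(297,11))],
 "poleL top":[("scene",(296,163)),("top",(1,348))]}.items(): print(k,*tri(o))
a=im["scene"][60:330,240:560,::-1]; cv2.imwrite("pics/za.png",cv2.resize(a,None,fx=2.5,fy=2.2))
a=im["top"][80:400,400:640,::-1]; cv2.imwrite("pics/zb.png",cv2.resize(a,None,fx=2.5,fy=1.87))
```

```text
['PlanningError', 'capture', 'get_obs', 'hand_in', 'tcp_to_tips', 'tip_of', 'trace']
poleR top [ 0.35219449 -0.53247053  0.52246009] [[0.2, -0.0], [-0.2, -0.3]]
poleR base [ 0.34701977 -0.47623057  0.07999918] [[0.7, -0.0], [-0.5, -0.9]]
poleFar top [0.89246268 0.02692238 0.47286786] [[-0.2, -0.1], [0.2, 0.3]]
poleL top [0.19781387 0.56512834 0.5608885 ] [[0.4, 0.1], [-0.2, -0.3]]
```

View pics/za.png

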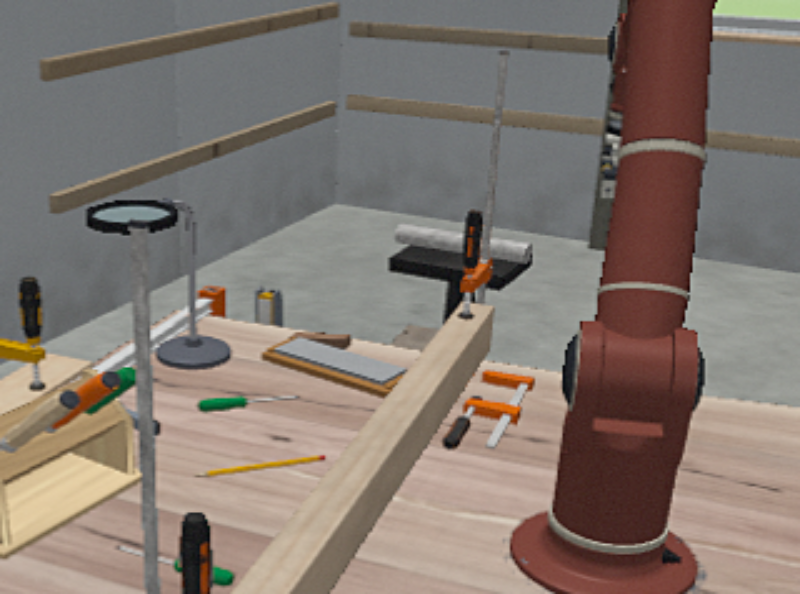

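View pics/zb.png

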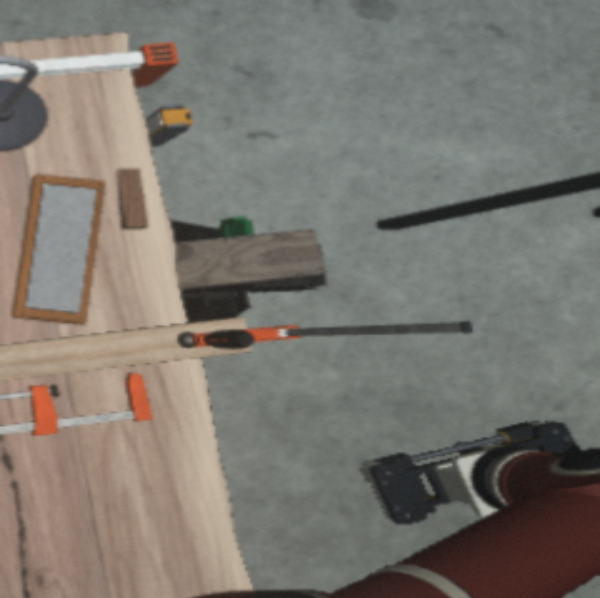

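Request:
{"op": "carry_out", "data": {
  "targets": [
    {"tx": 0.4, "ty": -19, "tz": -21, "gripper": 4.6},
    {"tx": 0.4, "ty": -19, "tz": -21, "gripper": 4.6},
    {"tx": 0.4, "ty": -19, "tz": -21, "gripper": 4.6},
    {"tx": 0.4, "ty": -19, "tz": -21, "gripper": 4.6},
    {"tx": 0.4, "ty": -19, "tz": -21, "gripper": 4.6},
    {"tx": 0.4, "ty": -19, "tz": -21, "gripper": 4.6},
    {"tx": 0.4, "ty": -19, "tz": -21, "gripper": 4.6},
    {"tx": 0.4, "ty": -19, "tz": -21, "gripper": 4.6},
    {"tx": 0.4, "ty": -19, "tz": -21, "gripper": 4.6}
  ]
}}

```text
invalid input at $.targets[0]: expected keys tx, ty, tz, rx, ry, rz, gripper
```

```bash
cat >> h.py <<'E'
def plan(pos,Rt,o=None):
    """world target TCP pos, R -> tool shift cm, turn deg"""
    if o is None:
        from bench import bot; o=bot.get_obs()
    R0=Ro.from_rotvec(o["tool_rot"]).as_matrix()
    return (R0.T@(np.array(pos)-o["eef_pos"])*100).round(2), np.degrees(Ro.from_matrix(R0.T@Rt).as_rotvec()).round(2)
def Rtool(yaw,tilt,flip=True):
    """chisel yaw (deg; handle dir horizontally = -(cos,sin)), tilt: tool z leaning forward(+, away from the robot) deg; tool x points to user side"""
    y=np.radians(yaw);t=np.radians(tilt); f=np.array([np.cos(y),np.sin(y),0])
    z=np.array([0,0,-1])*np.cos(t)+f*np.sin(t)
    x=-(f*np.cos(t)+np.array([0,0,1])*np.sin(t)); return np.c_[x,np.cross(z,x),z]
E
python3 - <<'E'
from h import *; from bench import bot
o=bot.get_obs(); print(o["time"],o["joints"].round(3),o["eef_pos"],o["tool_rot"],o["force"],o["gripper_width"])
R0=Ro.from_rotvec(o["tool_rot"]).as_matrix()
for az in(-40,0,24):
    p=[.45*np.cos(np.radians(az)),.45*np.sin(np.radians(az)),.42]
    print(az,plan(p,Rtool(-4.2,0),o), plan(p,Rtool(16+180+(az+74)*160/98,0),o))
E
```

```text
2.3 [ 1.265  0.615 -0.013  1.423  0.008  1.103 -0.04 ] [ 0.17886833 -0.62487913  0.21004476] [-3.11108400e+00 -4.36524669e-01  3.70801708e-05] [0.72392389 0.39749934 0.12354042] 0.09311567664051623
-40 (array([ 25.18, -27.7 , -21.  ]), array([  -0.  ,   -0.  , -159.83])) (array([ 25.18, -27.7 , -21.  ]), array([ -0.  ,  -0.  , -55.54]))
0 (array([ 43.26, -52.61, -20.99]), array([  -0.  ,   -0.  , -159.83])) (array([ 43.26, -52.61, -20.99]), array([  -0.  ,   -0.  , -120.84]))
24 (array([ 44.56, -71.28, -20.99]), array([  -0.  ,   -0.  , -159.83])) (array([ 44.56, -71.28, -20.99]), array([  -0.  ,   -0.  , -160.03]))
```

All keys are needed in every row.

Request:
{"op": "carry_out", "data": {
  "targets": [
    {"tx": 0.4, "ty": -19, "tz": -21, "rx": 0, "ry": 0, "rz": 0, "gripper": 4.6},
    {"tx": 0.4, "ty": -19, "tz": -21, "rx": 0, "ry": 0, "rz": 0, "gripper": 4.6},
    {"tx": 0.4, "ty": -19, "tz": -21, "rx": 0, "ry": 0, "rz": 0, "gripper": 4.6},
    {"tx": 0.4, "ty": -19, "tz": -21, "rx": 0, "ry": 0, "rz": 0, "gripper": 4.6},
    {"tx": 0.4, "ty": -19, "tz": -21, "rx": 0, "ry": 0, "rz": 0, "gripper": 4.6},
    {"tx": 0.4, "ty": -19, "tz": -21, "rx": 0, "ry": 0, "rz": 0, "gripper": 4.6},
    {"tx": 0.4, "ty": -19, "tz": -21, "rx": 0, "ry": 0, "rz": 0, "gripper": 4.6},
    {"tx": 0.4, "ty": -19, "tz": -21, "rx": 0, "ry": 0, "rz": 0, "gripper": 4.6},
    {"tx": 0.4, "ty": -19, "tz": -21, "rx": 0, "ry": 0, "rz": 0, "gripper": 4.6}
  ]
}}

```text
time: 3.05
eef_pos: [0.1305, -0.441, 0.4221]
tool_rot: [3.106, 0.436, 0.002]
force: [0.3, -0.4, 0.3]
gripper_width: 0.0459
```

Run:
```python
from h import *; from bench import bot
o=bot.get_obs(); print(o["time"],o["joints"].round(3),o["eef_pos"],o["tool_rot"],o["force"],o["gripper_width"])
for az in(-40,0,24):
    p=[.45*np.cos(np.radians(az)),.45*np.sin(np.radians(az)),.42]
    print(az, plan(p,Rtool(16+180+(az+74)*160/98,0),o))
```

```text
3.05 [ 1.251  0.162 -0.019  1.541  0.003  1.433 -0.06 ] [ 0.13045663 -0.4410399   0.42214362] [3.10590323e+00 4.36022165e-01 1.58980123e-03] [ 0.26619337 -0.41994209  0.30902679] 0.04586095815017785
-40 (array([24.78, -8.69,  0.17]), array([  0.29,   0.13, -55.53]))
0 (array([ 42.86, -33.6 ,   0.05]), array([   0.2 ,    0.31, -120.83]))
24 (array([ 4.416e+01, -5.227e+01, -5.000e-02]), array([ 1.0000e-01,  4.2000e-01, -1.6002e+02]))
```

Request:
{"op": "carry_out", "data": {
  "targets": [
    {"tx": 12, "ty": -6, "tz": 0, "rx": 0, "ry": 0, "rz": -28, "gripper": 4.6},
    {"tx": 12, "ty": -6, "tz": 0, "rx": 0, "ry": 0, "rz": -28, "gripper": 4.6},
    {"tx": 12, "ty": -6, "tz": 0, "rx": 0, "ry": 0, "rz": -28, "gripper": 4.6},
    {"tx": 12, "ty": -6, "tz": 0, "rx": 0, "ry": 0, "rz": -28, "gripper": 4.6},
    {"tx": 24.8, "ty": -8.7, "tz": 0, "rx": 0, "ry": 0, "rz": -55, "gripper": 4.6},
    {"tx": 24.8, "ty": -8.7, "tz": 0, "rx": 0, "ry": 0, "rz": -55, "gripper": 4.6},
    {"tx": 24.8, "ty": -8.7, "tz": 0, "rx": 0, "ry": 0, "rz": -55, "gripper": 4.6},
    {"tx": 24.8, "ty": -8.7, "tz": 0, "rx": 0, "ry": 0, "rz": -55, "gripper": 4.6},
    {"tx": 24.8, "ty": -8.7, "tz": 0, "rx": 0, "ry": 0, "rz": -55, "gripper": 4.6}
  ]
}}

```text
time: 3.8
eef_pos: [0.3475, -0.2872, 0.4179]
tool_rot: [-2.546, -1.832, -0.002]
force: [0.1, -0.7, -0.4]
gripper_width: 0.0458
```

Run:
```python
from h import *; from bench import bot
o=bot.get_obs(); print(o["time"],o["joints"].round(3),o["eef_pos"],o["tool_rot"],o["force"],o["gripper_width"])
for az in(-20,0,24):
    p=[.45*np.cos(np.radians(az)),.45*np.sin(np.radians(az)),.42]
    print(az, plan(p,Rtool(16+180+(az+74)*160/98,0),o))
```

```text
3.8 [ 0.924  0.165 -0.343  1.558  0.053  1.432  0.255] [ 0.34746264 -0.28723429  0.41793143] [-2.54649635e+00 -1.83248347e+00 -1.51254963e-03] [ 0.13871232 -0.70401858 -0.36987033] 0.04579784125123975
-20 (array([15.04,  2.91, -0.17]), array([ -0.11,  -0.23, -32.68]))
0 (array([30.49,  0.6 , -0.11]), array([-4.000e-02, -2.600e-01, -6.534e+01]))
24 (array([ 4.661e+01, -8.910e+00, -3.000e-02]), array([ 5.0000e-02, -2.9000e-01, -1.0452e+02]))
```

Request:
{"op": "carry_out", "data": {
  "targets": [
    {"tx": 15, "ty": 2.9, "tz": 0, "rx": 0, "ry": 0, "rz": -32, "gripper": 4.6},
    {"tx": 15, "ty": 2.9, "tz": 0, "rx": 0, "ry": 0, "rz": -32, "gripper": 4.6},
    {"tx": 15, "ty": 2.9, "tz": 0, "rx": 0, "ry": 0, "rz": -32, "gripper": 4.6},
    {"tx": 15, "ty": 2.9, "tz": 0, "rx": 0, "ry": 0, "rz": -32, "gripper": 4.6},
    {"tx": 30.5, "ty": 0.6, "tz": 0, "rx": 0, "ry": 0, "rz": -65, "gripper": 4.6},
    {"tx": 30.5, "ty": 0.6, "tz": 0, "rx": 0, "ry": 0, "rz": -65, "gripper": 4.6},
    {"tx": 30.5, "ty": 0.6, "tz": 0, "rx": 0, "ry": 0, "rz": -65, "gripper": 4.6},
    {"tx": 30.5, "ty": 0.6, "tz": 0, "rx": 0, "ry": 0, "rz": -65, "gripper": 4.6},
    {"tx": 30.5, "ty": 0.6, "tz": 0, "rx": 0, "ry": 0, "rz": -65, "gripper": 4.6},
    {"tx": 30.5, "ty": 0.6, "tz": 0, "rx": 0, "ry": 0, "rz": -65, "gripper": 4.6},
    {"tx": 30.5, "ty": 0.6, "tz": 0, "rx": 0, "ry": 0, "rz": -65, "gripper": 4.6}
  ]
}}

```text
time: 4.72
eef_pos: [0.45, -0.0052, 0.419]
tool_rot: [-1.188, -2.906, 0.002]
force: [-0.3, -1.0, 0.3]
gripper_width: 0.0463
```

Run:
```python
from h import *; from bench import bot
o=bot.get_obs(); print(o["time"],o["joints"].round(3),o["eef_pos"],o["tool_rot"],o["force"],o["gripper_width"])
g=np.array([.531,.2375,.183])
for tilt in (-15,-20):
    R=Rtool(-4.2,tilt)
    for back in (.15,.0): print(tilt,back, plan(g-R[:,2]*(.006+back),R,o))
```

```text
4.7167 [ 0.532  0.197 -0.715  1.551  0.13   1.444  0.605] [ 0.44995269 -0.00519555  0.41898382] [-1.18808484e+00 -2.90641305e+00  2.48442069e-03] [-0.287724   -0.97280357  0.2530074 ] 0.04634585551599087
-15 0.15 (array([ 8.13, 25.63,  8.48]), array([  5.17,  14.28, -40.04]))
-15 0.0 (array([11.08, 23.15, 22.98]), array([  5.17,  14.28, -40.04]))
-20 0.15 (array([ 7.14, 26.46,  8.89]), array([  6.93,  19.07, -39.87]))
-20 0.0 (array([11.04, 23.18, 23.  ]), array([  6.93,  19.07, -39.87]))
```

Request:
{"op": "carry_out", "data": {
  "targets": [
    {"tx": 8.1, "ty": 25.6, "tz": 6.0, "rx": 5.2, "ry": 14.3, "rz": -40, "gripper": 4.6},
    {"tx": 8.1, "ty": 25.6, "tz": 6.0, "rx": 5.2, "ry": 14.3, "rz": -40, "gripper": 4.6},
    {"tx": 8.1, "ty": 25.6, "tz": 6.0, "rx": 5.2, "ry": 14.3, "rz": -40, "gripper": 4.6},
    {"tx": 8.1, "ty": 25.6, "tz": 6.0, "rx": 5.2, "ry": 14.3, "rz": -40, "gripper": 4.6},
    {"tx": 8.1, "ty": 25.6, "tz": 8.5, "rx": 5.2, "ry": 14.3, "rz": -40, "gripper": 4.6},
    {"tx": 8.1, "ty": 25.6, "tz": 8.5, "rx": 5.2, "ry": 14.3, "rz": -40, "gripper": 4.6},
    {"tx": 8.1, "ty": 25.6, "tz": 8.5, "rx": 5.2, "ry": 14.3, "rz": -40, "gripper": 4.6},
    {"tx": 8.1, "ty": 25.6, "tz": 8.5, "rx": 5.2, "ry": 14.3, "rz": -40, "gripper": 4.6},
    {"tx": 8.1, "ty": 25.6, "tz": 8.5, "rx": 5.2, "ry": 14.3, "rz": -40, "gripper": 4.6},
    {"tx": 8.1, "ty": 25.6, "tz": 8.5, "rx": 5.2, "ry": 14.3, "rz": -40, "gripper": 4.6}
  ]
}}

```text
time: 5.55
eef_pos: [0.5707, 0.2352, 0.3346]
tool_rot: [-0.104, -2.88, -0.01]
force: [0.3, -0.4, 0.2]
gripper_width: 0.0463
```

Run:
```python
from h import *; from bench import bot
for n in ("scene","top"):
    c=bot.capture(n); setc(n,c); a=c["pixels"][:,:,::-1]
    if n=="scene": b=cv2.resize(a[130:300,210:370],None,fx=4.5,fy=3.5)
    else: b=cv2.resize(a[120:240,170:310],None,fx=5,fy=5)
    cv2.imwrite(f"pics/{n}1.png",b)
o=bot.get_obs(); print(o["time"],o["joints"].round(3),o["eef_pos"],o["tool_rot"],o["force"],o["gripper_width"])
g=np.array([.531,.2375,.183])
R=Rtool(-4.2,-15)
for back in (.15,.05,.0): print(back, plan(g-R[:,2]*(.006+back),R,o))
```

```text
5.65 [-0.009  0.732 -0.843  1.056  0.339  1.732  0.769] [0.57058181 0.23509018 0.33626103] [-0.10349643 -2.88223633 -0.0124038 ] [-0.58515308  0.18822468  0.80040628] 0.045735381480251615
0.15 (array([-0.14, -0.05,  0.23]), array([-0.06,  0.24,  0.08]))
0.05 (array([-0.09, -0.04, 10.23]), array([-0.06,  0.24,  0.08]))
0.0 (array([-0.07, -0.03, 15.23]), array([-0.06,  0.24,  0.08]))
```

View pics/top1.png

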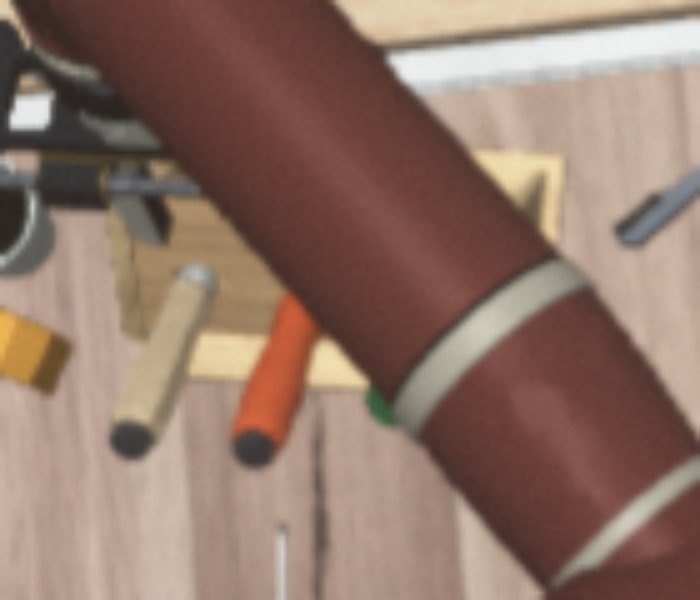

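View pics/scene1.png

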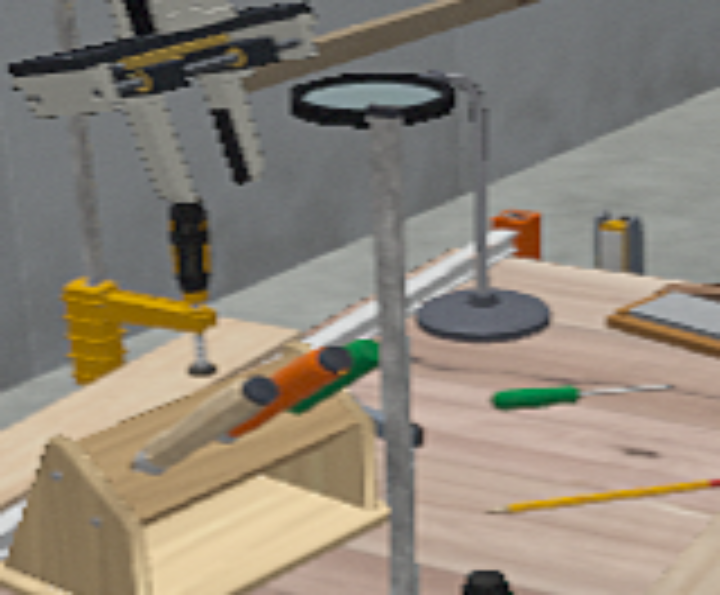

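Request:
{"op": "carry_out", "data": {
  "targets": [
    {"tx": -0.1, "ty": 0, "tz": 4.0, "rx": 0, "ry": 0.2, "rz": 0, "gripper": 4.6},
    {"tx": -0.1, "ty": 0, "tz": 7.0, "rx": 0, "ry": 0.2, "rz": 0, "gripper": 4.6},
    {"tx": -0.1, "ty": 0, "tz": 9.2, "rx": 0, "ry": 0.2, "rz": 0, "gripper": 4.6},
    {"tx": -0.1, "ty": 0, "tz": 9.2, "rx": 0, "ry": 0.2, "rz": 0, "gripper": 4.6},
    {"tx": -0.1, "ty": 0, "tz": 9.2, "rx": 0, "ry": 0.2, "rz": 0, "gripper": 4.6}
  ]
}}

```text
time: 6.07
eef_pos: [0.5475, 0.2372, 0.2469]
tool_rot: [-0.1, -2.877, -0.012]
force: [1.4, 0.1, 1.0]
gripper_width: 0.046
```

Run:
```python
from h import *; from bench import bot
def z(im,x0,y0,w,h,f,name,pts):
    a=cv2.resize(im[y0:y0+h,x0:x0+w,::-1],None,fx=f,fy=f,interpolation=cv2.INTER_CUBIC)
    for p in pts: cv2.circle(a,(int((p[0]+.5-x0)*f),int((p[1]+.5-y0)*f)),4,(255,255,0),1)
    cv2.imwrite(name,a)
o=bot.get_obs(); print(o["time"],o["joints"].round(3),o["eef_pos"],o["tool_rot"],o["force"],o["gripper_width"])
R0=Ro.from_rotvec(o["tool_rot"]).as_matrix(); w=o["gripper_width"]/2
tips=[o["eef_pos"]+R0@np.array([0,s*(w+k),.025]) for s in(-1,1) for k in (0,.0175)]
g=np.array([.531,.2375,.183])
for n,b in (("scene",(225,160,110,110,7)),("top",(180,140,110,80,7))):
    c=bot.capture(n); setc(n,c); z(c["pixels"],*b,f"pics/{n}2.png",np.r_[proj(n,np.array(tips)),proj(n,g)])
R=Rtool(-4.2,-15)
for back in (.05,.0): print(back, plan(g-R[:,2]*(.006+back),R,o))
```

```text
6.0667 [ 0.027  0.755 -0.842  1.293  0.354  1.503  0.728] [0.54750704 0.23717823 0.2468598 ] [-0.09981563 -2.87726251 -0.01208224] [1.44355174 0.11615441 0.96916369] 0.045994866541753325
0.05 (array([-0.06, -0.09,  1.  ]), array([-0.1 , -0.05,  0.21]))
0.0 (array([-0.07, -0.08,  6.  ]), array([-0.1 , -0.05,  0.21]))
```

View pics/top2.png

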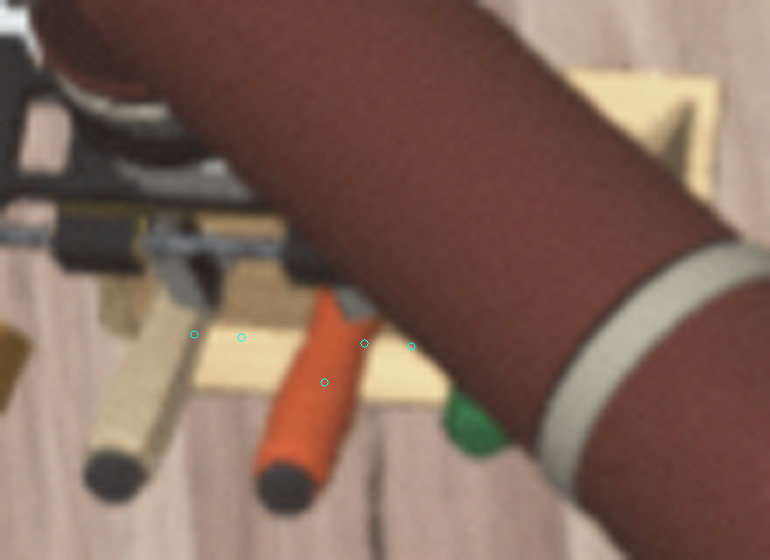

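View pics/scene2.png

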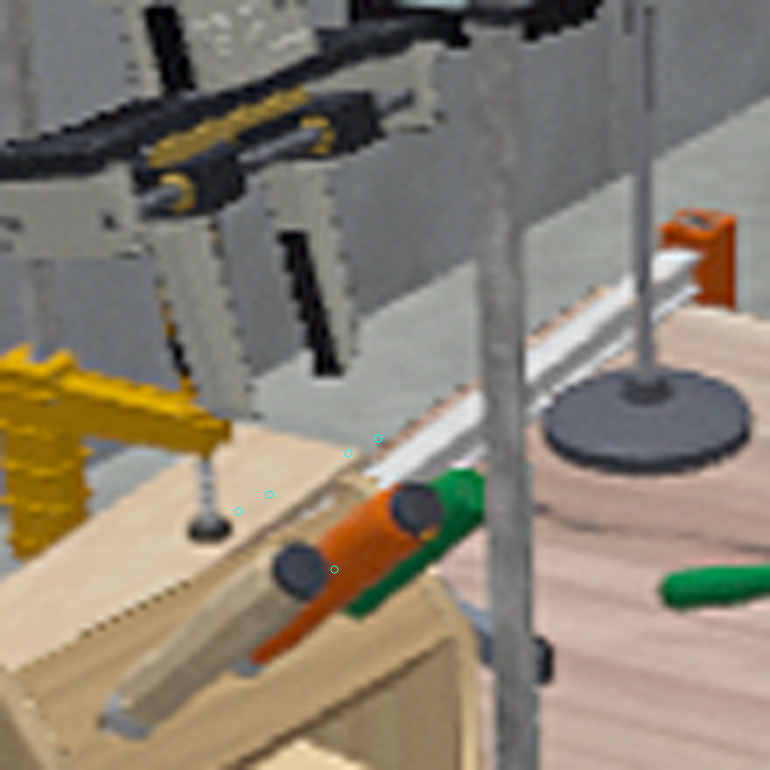

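Run:
```python
from h import *; from bench import bot; import pickle
print(bot.tcp_to_tips)
cm,im,tr=pickle.load(open("c.pkl","rb")); cams.update(cm)
for n in cams:
    c=bot.capture(n); print(n,np.abs(c["R"]-cams[n]["R"]).max(),np.abs(c["t"]-cams[n]["t"]).max(), np.abs(c["K"]-cams[n]["K"]).max()); setc(n,c); im[n]=c["pixels"]
    print("cam pos",-cams[n]["R"].T@cams[n]["t"])
pickle.dump((cams,im,tr),open("c2.pkl","wb"))
o=bot.get_obs(); R0=Ro.from_rotvec(o["tool_rot"]).as_matrix(); print(o["time"],o["eef_pos"],R0.round(3))
print("tips",[(o["eef_pos"]+R0@np.array([0,s*.032,.025])).round(3) for s in(-1,1)])
print(tri([("scene",(258.6,219.3)),("top",(207.9,184.3))]))
a=im["scene"][20:300,180:420,::-1]; cv2.imwrite("pics/zc.png",cv2.resize(a,None,fx=3.2,fy=2.1))
```

```text
0.025
scene 0.0 0.0 0.0
cam pos [-0.23358524  1.15046449  0.80096862]
top 0.0 0.0 0.0
cam pos [ 0.34143953 -0.03238279  1.45355326]
6.2667 [0.54825999 0.23949051 0.24818474] [[-0.964  0.068 -0.256]
 [ 0.065  0.998  0.02 ]
 [ 0.257  0.003 -0.966]]
tips [array([0.54 , 0.208, 0.224]), array([0.544, 0.272, 0.224])]
(array([0.54693488, 0.26869975, 0.25730471]), [[0.5, 0.1], [-0.3, -0.4]])
```

View pics/zc.png

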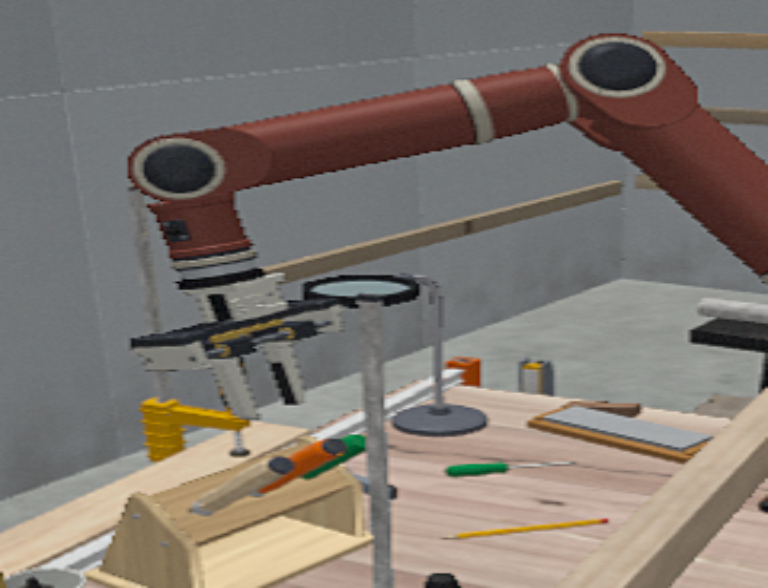

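Run:
```python
from h import *; import pickle
cm,im,tr=pickle.load(open("c2.pkl","rb")); cams.update(cm)
e=np.array([0.54826,0.23949,0.24818]);R0=np.array([[-0.964,0.068,-0.256],[0.065,0.998,0.02],[0.257,0.003,-0.966]])
for n in cams:
  for d in (.025,.01,-.005,-.06):
    print(n,d,proj(n,[e+R0@np.array([0,s*k,d]) for s in(-1,1) for k in(.023,.0405)]).round(1).tolist())
def z(im,x0,y0,w,h,f,name,pts):
    a=cv2.resize(im[y0:y0+h,x0:x0+w,::-1],None,fx=f,fy=f,interpolation=cv2.INTER_NEAREST)
    for p in pts: cv2.circle(a,(int((p[0]+.5-x0)*f),int((p[1]+.5-y0)*f)),4,(255,255,0),1)
    for i in range(0,w,10): cv2.putText(a,str(x0+i),(i*f,10),0,.35,(0,0,255),1)
    for i in range(0,h,10): cv2.putText(a,str(y0+i),(0,i*f),0,.35,(0,0,255),1)
    cv2.imwrite(name,a)
z(im["scene"],235,170,60,60,10,"pics/f1.png",[]); z(im["top"],170,140,80,60,10,"pics/f2.png",[])
```

```text
scene 0.025 [[273.6, 224.1], [277.7, 221.9], [262.2, 230.0], [257.7, 232.3]]
scene 0.01 [[272.3, 219.1], [276.5, 216.9], [260.8, 224.8], [256.3, 227.1]]
scene -0.005 [[271.0, 214.0], [275.2, 211.9], [259.5, 219.6], [255.0, 221.9]]
scene -0.06 [[266.3, 195.2], [270.6, 193.3], [254.6, 200.4], [249.9, 202.4]]
top 0.025 [[230.5, 188.2], [237.2, 188.6], [212.9, 187.3], [206.2, 186.9]]
top 0.01 [[229.5, 185.9], [236.3, 186.2], [211.7, 184.9], [205.0, 184.5]]
top -0.005 [[228.5, 183.4], [235.4, 183.8], [210.5, 182.5], [203.7, 182.1]]
top -0.06 [[224.6, 174.1], [231.8, 174.5], [205.9, 173.1], [198.7, 172.7]]
```

View pics/f1.png

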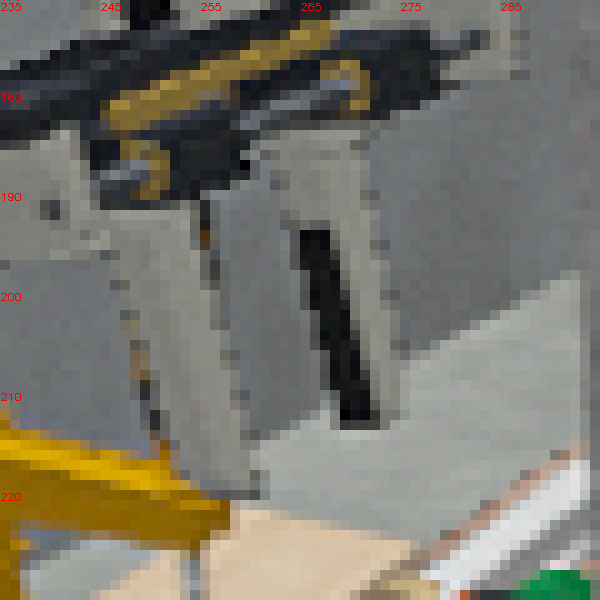

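View pics/f2.png

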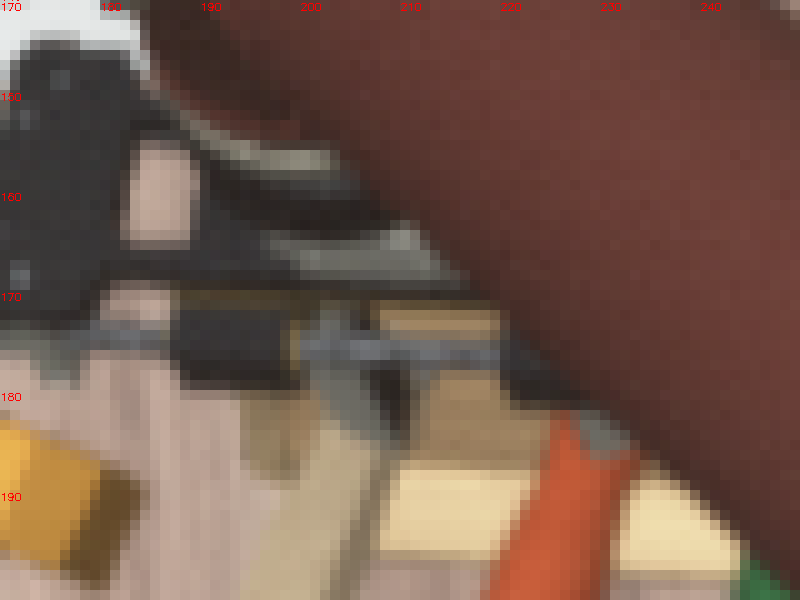

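Request:
{"op": "carry_out", "data": {
  "targets": [
    {"tx": 0, "ty": -0.1, "tz": 2.0, "rx": 0, "ry": 0, "rz": 0, "gripper": 4.6},
    {"tx": 0, "ty": -0.1, "tz": 3.5, "rx": 0, "ry": 0, "rz": 0, "gripper": 4.6},
    {"tx": 0, "ty": -0.1, "tz": 4.5, "rx": 0, "ry": 0, "rz": 0, "gripper": 4.6},
    {"tx": 0, "ty": -0.1, "tz": 5.5, "rx": 0, "ry": 0, "rz": 0, "gripper": 4.6},
    {"tx": 0, "ty": -0.1, "tz": 5.5, "rx": 0, "ry": 0, "rz": 0, "gripper": 4.6},
    {"tx": 0, "ty": -0.1, "tz": 5.5, "rx": 0, "ry": 0, "rz": 0, "gripper": 4.6},
    {"tx": 0, "ty": -0.1, "tz": 5.5, "rx": 0, "ry": 0, "rz": 0, "gripper": 4.6}
  ]
}}

```text
time: 6.85
eef_pos: [0.5332, 0.2396, 0.1937]
tool_rot: [-0.095, -2.878, -0.015]
force: [0.5, 1.3, -0.8]
gripper_width: 0.046
```

```bash
cat > look.py <<'E'
from h import *; from bench import bot; import sys,pickle
def z(im,x0,y0,w,h,f,name):
    a=cv2.resize(im[y0:y0+h,x0:x0+w,::-1],None,fx=f,fy=f,interpolation=cv2.INTER_NEAREST)
    for i in range(0,w,10): cv2.putText(a,str(x0+i),(i*f,10),0,.35,(0,0,255),1)
    for i in range(0,h,10): cv2.putText(a,str(y0+i),(0,i*f),0,.35,(0,0,255),1)
    cv2.imwrite(name,a)
def look(tag,bs=(235,180,70,80,7),bt=(180,140,90,75,8)):
    im={}
    for n,b in(("scene",bs),("top",bt)):
        c=bot.capture(n); setc(n,c); im[n]=c["pixels"]; z(im[n],*b,f"pics/{n}{tag}.png")
    pickle.dump((cams,im,{}),open("c2.pkl","wb"))
    o=bot.get_obs(); print(round(o["time"],2),o["joints"].round(3),o["eef_pos"].round(4),o["tool_rot"].round(3),o["force"].round(1),o["gripper_width"].round(4))
    R0=Ro.from_rotvec(o["tool_rot"]).as_matrix(); print(R0.round(3).tolist())
    return o,R0
E
python3 -c "
from look import *
o,R0=look('3')
e=o['eef_pos']
for n in cams: print(n,proj(n,[e+R0@np.array([0,s*.023,d]) for d in(-.005,.025) for s in(-1,1)]).round(1).tolist())"
```

```text
Traceback (most recent call last):
  File "look.py", line 12, in look
    o=bot.get_obs(); print(round(o["time"],2),o["joints"].round(3),o["eef_pos"].round(4),o["tool_rot"].round(3),o["force"].round(1),o["gripper_width"].round(4))
                                                                                                                                    ^^^^^^^^^^^^^^^^^^^^^^^^
AttributeError: 'float' object has no attribute 'round'
```

View pics/scene3.png

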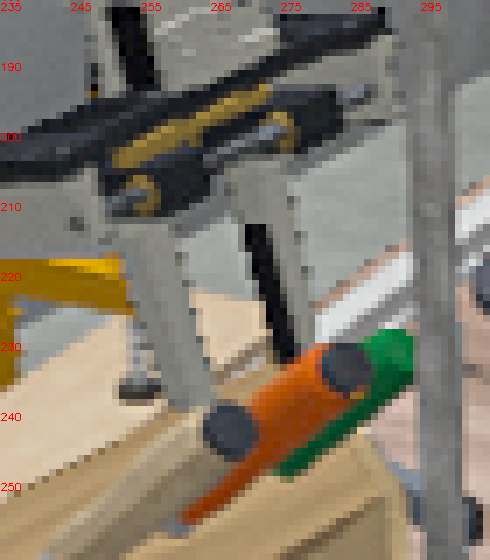

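View pics/top3.png

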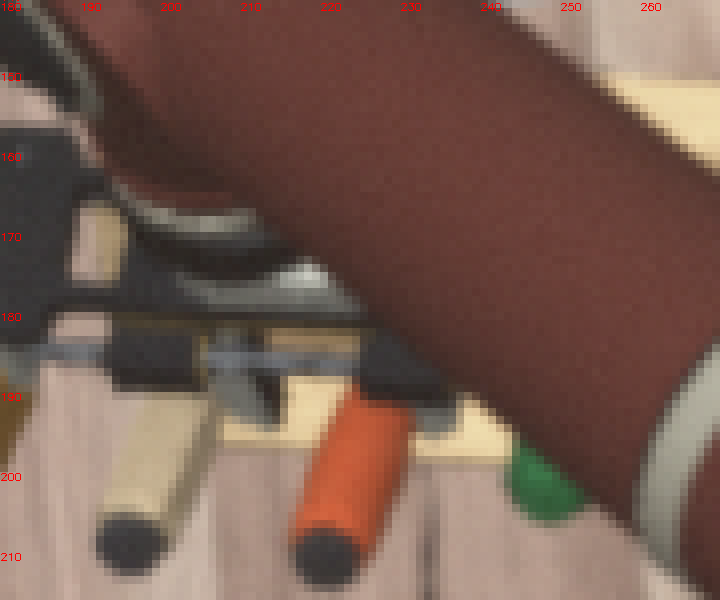

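```bash
sed -i 's/o\["gripper_width"\].round(4)/round(float(o["gripper_width"]),4)/' look.py
python3 - <<'E'
from h import *; from bench import bot; import pickle
cm,im,tr=pickle.load(open("c2.pkl","rb")) if 0 else pickle.load(open("c.pkl","rb")); cams.update(cm)
o=bot.get_obs(); e=o["eef_pos"]; R0=Ro.from_rotvec(o["tool_rot"]).as_matrix(); print(o["time"],e,R0.round(3).tolist())
for n in cams: print(n,proj(n,[e+R0@np.array([0,s*.023,d]) for d in(-.005,.025) for s in(-1,1)]).round(1).tolist())
def Rc(yaw,p):
    y=np.array([-np.cos(yaw)*np.cos(p),-np.sin(yaw)*np.cos(p),np.sin(p)])
    x=np.cross(y,[0,0,1]);x/=np.linalg.norm(x); return np.c_[x,y,np.cross(x,y)]
P=np.array([.5758,.2346,.1192]);R=Rc(np.radians(-3.7),np.radians(43.5))
for y in(50,60,75,90,138):
  for n in cams: print(y,n,proj(n,[P+R@(np.array([s*15.5,y,13])/1000) for s in(-1,0,1)]).round(1).tolist())
E
```

```text
6.95 [0.53325269 0.23952876 0.19369055] [[-0.964, 0.067, -0.259], [0.064, 0.998, 0.019], [0.259, 0.002, -0.966]]
scene [[276.2, 232.8], [264.9, 238.9], [278.7, 242.7], [267.6, 249.0]]
top [[232.6, 192.5], [215.3, 191.6], [234.5, 196.9], [217.5, 196.0]]
50 scene [[271.7, 243.3], [268.0, 245.4], [264.3, 247.5]]
50 top [[233.6, 189.1], [228.0, 188.8], [222.3, 188.6]]
60 scene [[273.5, 241.9], [269.8, 244.0], [266.1, 246.1]]
60 top [[232.9, 191.4], [227.2, 191.1], [221.5, 190.8]]
75 scene [[276.2, 239.7], [272.5, 241.8], [268.7, 243.9]]
75 top [[231.8, 194.8], [226.1, 194.5], [220.4, 194.2]]
90 scene [[279.0, 237.4], [275.3, 239.5], [271.5, 241.6]]
90 top [[230.7, 198.3], [224.9, 198.0], [219.2, 197.7]]
138 scene [[288.0, 230.0], [284.3, 232.1], [280.5, 234.2]]
138 top [[227.1, 209.9], [221.1, 209.6], [215.2, 209.3]]
```

Request:
{"op": "carry_out", "data": {
  "targets": [
    {"tx": 0, "ty": -0.3, "tz": 0.4, "rx": 0, "ry": 0, "rz": 0, "gripper": 4.6},
    {"tx": 0, "ty": -0.3, "tz": 1.2, "rx": 0, "ry": 0, "rz": 0, "gripper": 4.6},
    {"tx": 0, "ty": -0.3, "tz": 2.0, "rx": 0, "ry": 0, "rz": 0, "gripper": 4.6},
    {"tx": 0, "ty": -0.3, "tz": 2.8, "rx": 0, "ry": 0, "rz": 0, "gripper": 4.6},
    {"tx": 0, "ty": -0.3, "tz": 3.5, "rx": 0, "ry": 0, "rz": 0, "gripper": 4.6},
    {"tx": 0, "ty": -0.3, "tz": 3.8, "rx": 0, "ry": 0, "rz": 0, "gripper": 4.6},
    {"tx": 0, "ty": -0.3, "tz": 3.8, "rx": 0, "ry": 0, "rz": 0, "gripper": 4.6},
    {"tx": 0, "ty": -0.3, "tz": 3.8, "rx": 0, "ry": 0, "rz": 0, "gripper": 4.6}
  ]
}}

```text
time: 7.62
eef_pos: [0.5225, 0.2369, 0.156]
tool_rot: [-0.095, -2.876, -0.014]
force: [0.3, 0.0, 0.9]
gripper_width: 0.0462
```

```bash
python3 -c "
from look import *
o,R0=look('4')"
```

```text
7.72 [ 0.037  0.804 -0.823  1.486  0.398  1.283  0.68 ] [0.5229 0.2371 0.1565] [-0.095 -2.877 -0.014] [1.2 0.4 0.3] 0.0462
[[-0.964, 0.066, -0.259], [0.064, 0.998, 0.018], [0.26, 0.001, -0.966]]
```

View pics/scene4.png

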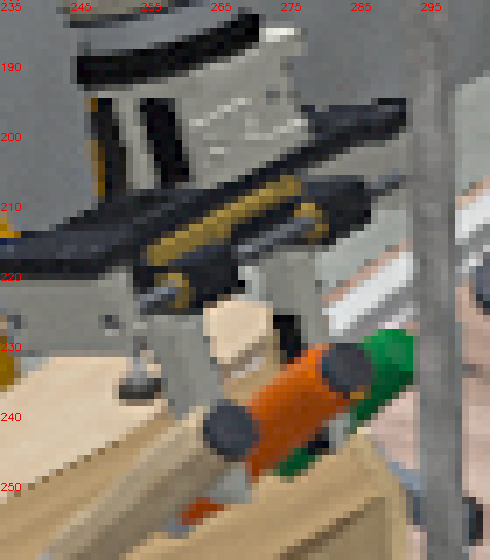

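View pics/top4.png

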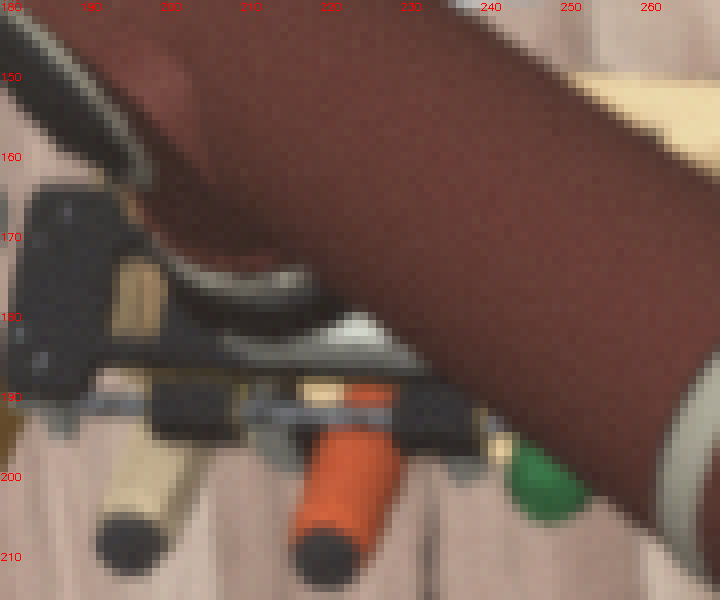

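Request:
{"op": "carry_out", "data": {
  "targets": [
    {"tx": 0, "ty": 0, "tz": 0, "rx": 0, "ry": 0, "rz": 0, "gripper": 2.5},
    {"tx": 0, "ty": 0, "tz": 0, "rx": 0, "ry": 0, "rz": 0, "gripper": 2.5},
    {"tx": 0, "ty": 0, "tz": 0, "rx": 0, "ry": 0, "rz": 0, "gripper": 2.5},
    {"tx": 0, "ty": 0, "tz": 0, "rx": 0, "ry": 0, "rz": 0, "gripper": 2.5},
    {"tx": 0, "ty": 0, "tz": 0, "rx": 0, "ry": 0, "rz": 0, "gripper": 2.5}
  ],
  "squeeze": 15
}}

```text
time: 8.13
eef_pos: [0.5226, 0.2372, 0.1564]
tool_rot: [-0.095, -2.877, -0.015]
force: [0.6, 0.0, 0.7]
gripper_width: 0.0296
```

Request:
{"op": "carry_out", "data": {
  "targets": [
    {"tx": 0, "ty": 0, "tz": 0, "rx": 0, "ry": 0, "rz": 0, "gripper": 2.0},
    {"tx": 0, "ty": 0, "tz": 0, "rx": 0, "ry": 0, "rz": 0, "gripper": 2.0},
    {"tx": 0, "ty": 0, "tz": 0, "rx": 0, "ry": 0, "rz": 0, "gripper": 2.0},
    {"tx": 0, "ty": 0, "tz": 0, "rx": 0, "ry": 0, "rz": 0, "gripper": 2.0}
  ],
  "squeeze": 45
}}

```text
time: 8.47
eef_pos: [0.5226, 0.2372, 0.1564]
tool_rot: [-0.095, -2.877, -0.015]
force: [-0.3, 1.6, 1.2]
gripper_width: 0.0288
```

Run:
```python
from h import *; from bench import bot
o=bot.get_obs(); R0=Ro.from_rotvec(o["tool_rot"]).as_matrix(); print(o["time"],o["force"],o["torque"],o["gripper_width"])
for yaw,p in((-4.2,44),(-3.7,43.5)):
    a,b=np.radians([yaw,p]); y=np.array([-np.cos(a)*np.cos(b),-np.sin(a)*np.cos(b),np.sin(b)])
    print((R0.T@y*100*.135).round(2), R0.T@y)
```

```text
8.4667 [-0.29290693  1.555575    1.21922035] [ 0.38699506 -0.30976126 -0.01909786] 0.028846727444835258
[11.82  0.08 -6.53] [ 0.87538194  0.00624636 -0.4833916 ]
[11.87 -0.   -6.42] [ 8.79586893e-01 -4.92737812e-05 -4.75738264e-01]
```

Request:
{"op": "carry_out", "data": {
  "targets": [
    {"tx": 0.44, "ty": 0, "tz": -0.24, "rx": 0, "ry": 0, "rz": 0, "gripper": 2.0},
    {"tx": 0.88, "ty": 0, "tz": -0.48, "rx": 0, "ry": 0, "rz": 0, "gripper": 2.0},
    {"tx": 1.75, "ty": 0.01, "tz": -0.96, "rx": 0, "ry": 0, "rz": 0, "gripper": 2.0},
    {"tx": 2.63, "ty": 0.01, "tz": -1.45, "rx": 0, "ry": 0, "rz": 0, "gripper": 2.0},
    {"tx": 2.63, "ty": 0.01, "tz": -1.45, "rx": 0, "ry": 0, "rz": 0, "gripper": 2.0},
    {"tx": 2.63, "ty": 0.01, "tz": -1.45, "rx": 0, "ry": 0, "rz": 0, "gripper": 2.0}
  ]
}}

```text
time: 8.97
eef_pos: [0.4988, 0.2386, 0.1787]
tool_rot: [-0.093, -2.874, -0.012]
force: [-2.1, -0.2, 4.8]
gripper_width: 0.029
```

```bash
python3 -c "
from look import *
o,R0=look('5'); print(o['torque'])
print(R0.T@o['force'], R0.T@(o['eef_pos']-np.array([.5226,.2372,.1564]))*100)"
```

```text
9.07 [ 0.045  0.755 -0.844  1.526  0.369  1.292  0.665] [0.4987 0.2387 0.1786] [-0.093 -2.873 -0.012] [-3.9 -1.4  6.6] 0.0288
[[-0.962, 0.065, -0.264], [0.063, 0.998, 0.017], [0.264, -0.0, -0.964]]
[-0.26338686  0.7100733  -0.04200807]
[ 5.43286139 -1.6496075  -5.3601973 ] [ 2.8938934  -0.00413795 -1.50544731]
```

View pics/scene5.png

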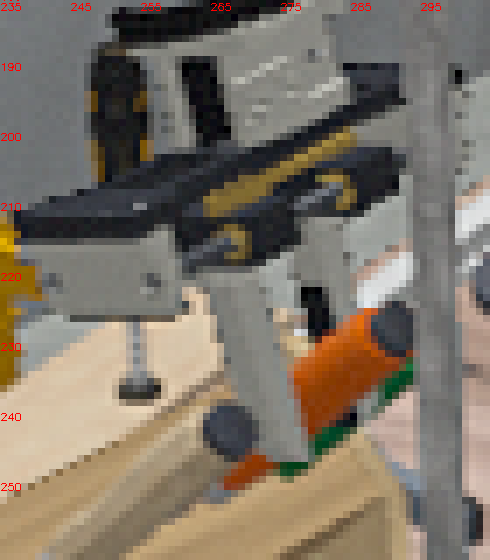

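View pics/top5.png

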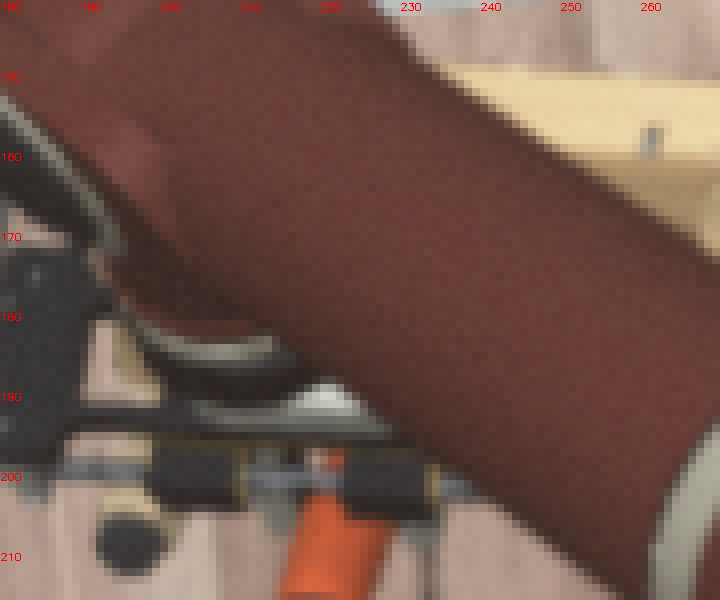

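Request:
{"op": "carry_out", "data": {
  "targets": [
    {"tx": 0.88, "ty": 0, "tz": -0.48, "rx": 0, "ry": 0, "rz": 0, "gripper": 2.0},
    {"tx": 1.75, "ty": 0.01, "tz": -0.96, "rx": 0, "ry": 0, "rz": 0, "gripper": 2.0},
    {"tx": 2.63, "ty": 0.01, "tz": -1.45, "rx": 0, "ry": 0, "rz": 0, "gripper": 2.0},
    {"tx": 3.5, "ty": 0.01, "tz": -1.93, "rx": 0, "ry": 0, "rz": 0, "gripper": 2.0},
    {"tx": 4.38, "ty": 0.02, "tz": -2.42, "rx": 0, "ry": 0, "rz": 0, "gripper": 2.0},
    {"tx": 4.38, "ty": 0.02, "tz": -2.42, "rx": 0, "ry": 0, "rz": 0, "gripper": 2.0},
    {"tx": 4.38, "ty": 0.02, "tz": -2.42, "rx": 0, "ry": 0, "rz": 0, "gripper": 2.0}
  ]
}}

```text
time: 9.65
eef_pos: [0.4632, 0.2415, 0.213]
tool_rot: [-0.092, -2.875, -0.014]
force: [-1.1, 0.5, 2.0]
gripper_width: 0.0289
```

```bash
python3 -c "
from look import *
o=bot.get_obs();R0=Ro.from_rotvec(o['tool_rot']).as_matrix(); print(o['torque'],o['gripper_width'],o['joints'].round(3),R0.round(3))
d=o['eef_pos']-np.array([.5226,.2372,.1564]); print(R0.T@o['force'], d, np.linalg.norm(d), np.degrees([np.arctan2(d[2],-d[0]),np.arctan2(d[1],-d[0])]))"
```

```text
[ 0.07710758  0.22307154 -0.0493785 ] 0.02891994939587112 [ 0.06   0.677 -0.878  1.579  0.323  1.303  0.644] [[-0.963  0.064 -0.262]
 [ 0.062  0.998  0.018]
 [ 0.263  0.001 -0.965]]
[ 1.64803646  0.38811486 -1.59608816] [-0.05940315  0.00432635  0.05660051] 0.08216489385334645 [43.61600958  4.16551121]
```

Request:
{"op": "carry_out", "data": {
  "targets": [
    {"tx": 0.88, "ty": 0, "tz": -0.48, "rx": 0, "ry": 0, "rz": 0, "gripper": 2.0},
    {"tx": 1.75, "ty": 0.01, "tz": -0.96, "rx": 0, "ry": 0, "rz": 0, "gripper": 2.0},
    {"tx": 2.63, "ty": 0.01, "tz": -1.45, "rx": 0, "ry": 0, "rz": 0, "gripper": 2.0},
    {"tx": 3.5, "ty": 0.01, "tz": -1.93, "rx": 0, "ry": 0, "rz": 0, "gripper": 2.0},
    {"tx": 4.38, "ty": 0.02, "tz": -2.42, "rx": 0, "ry": 0, "rz": 0, "gripper": 2.0},
    {"tx": 5.25, "ty": 0.02, "tz": -2.9, "rx": 0, "ry": 0, "rz": 0, "gripper": 2.0},
    {"tx": 6.1, "ty": 0.02, "tz": -3.37, "rx": 0, "ry": 0, "rz": 0, "gripper": 2.0},
    {"tx": 6.8, "ty": 0.02, "tz": -3.75, "rx": 0, "ry": 0, "rz": 0, "gripper": 2.0},
    {"tx": 6.8, "ty": 0.02, "tz": -3.75, "rx": 0, "ry": 0, "rz": 0, "gripper": 2.0},
    {"tx": 6.8, "ty": 0.02, "tz": -3.75, "rx": 0, "ry": 0, "rz": 0, "gripper": 2.0}
  ]
}}

```text
time: 10.48
eef_pos: [0.4093, 0.2447, 0.2661]
tool_rot: [-0.095, -2.878, -0.014]
force: [0.2, -0.4, -3.2]
gripper_width: 0.0293
```

```bash
python3 -c "
from look import *
o,R0=look('6',(230,170,100,90,7),(180,140,95,100,6)); print(o['torque'])
d=o['eef_pos']-np.array([.5226,.2372,.1564]); print(R0.T@o['force'], d, np.linalg.norm(d), np.degrees([np.arctan2(d[2],-d[0]),np.arctan2(d[1],-d[0])]))"
```

```text
10.58 [ 0.085  0.556 -0.93   1.636  0.243  1.338  0.621] [0.4097 0.2443 0.2653] [-0.096 -2.876 -0.013] [ 0.7  0.1 -2.5] 0.0289
[[-0.963, 0.067, -0.26], [0.065, 0.998, 0.018], [0.261, 0.0, -0.965]]
[ 0.00914505 -0.49121191  0.03191733]
[-1.30376583  0.19060028  2.21451891] [-0.11287107  0.00711496  0.10894655] 0.15703455760452023 [43.98639721  3.60693484]
```

View pics/scene6.png

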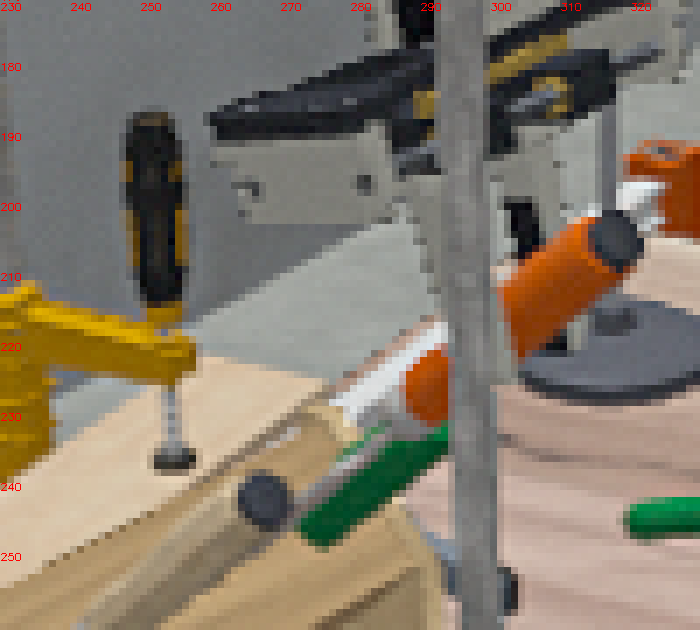

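View pics/top6.png

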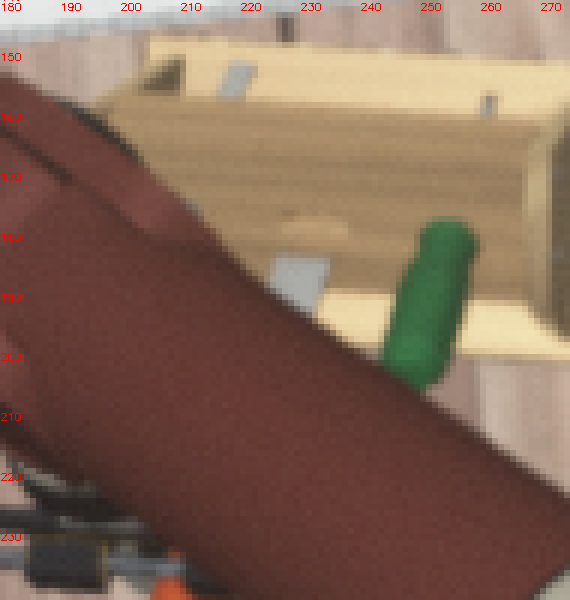

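```bash
cat >> h.py <<'E'
E_T=None
def Rc(yaw,p):
    a,b=np.radians([yaw,p])
    y=np.array([-np.cos(a)*np.cos(b),-np.sin(a)*np.cos(b),np.sin(b)])
    x=np.cross(y,[0,0,1]);x/=np.linalg.norm(x); return np.c_[x,y,np.cross(x,y)]
Rg=Ro.from_rotvec([-0.095,-2.877,-0.014]).as_matrix(); tg=np.array([.5226,.2372,.1564])
Rch=Rc(-4.2,44.0); edge0=np.array([.6829,.2277,.0319])
E_T=Rg.T@(edge0-tg)        # edge in tool
C_T=Rg.T@Rch               # chisel axes in tool
def pose_for(edge,yaw,pitch=0.):
    R=Rc(yaw,pitch)@C_T.T
    return np.array(edge)-R@E_T, R
E
python3 - <<'E'
from h import *; from bench import bot
o=bot.get_obs(); print(E_T,C_T.round(3))
R0=Ro.from_rotvec(o["tool_rot"]).as_matrix(); print("edge now",o["eef_pos"]+R0@E_T)
p,R=pose_for([.60,.05,.32],-4.2,0); print(p,plan(p,R,o))
p,R=pose_for([.60,-.11,.32],-4.2,0); print(p,plan(p,R,o))
print(plan(o["eef_pos"]+[-.02,0,.08],R0,o))
E
```

```text
[-0.18743657  0.00099489  0.0784419 ] [[-0.007  0.875 -0.484]
 [ 1.     0.006 -0.004]
 [-0.001 -0.484 -0.875]]
edge now [0.569942   0.23457527 0.14075322]
[0.39839055 0.06253358 0.29801979] (array([  0.77, -18.21,  -3.18]), array([  0.26, -44.03,  -0.  ]))
[ 0.39839055 -0.09746642  0.29801979] (array([ -0.26, -34.18,  -3.46]), array([  0.26, -44.03,  -0.  ]))
(array([ 4.01, -0.13, -7.2 ]), array([0., 0., 0.]))
```

Request:
{"op": "carry_out", "data": {
  "targets": [
    {"tx": 1, "ty": 0, "tz": -2, "rx": 0, "ry": 0, "rz": 0, "gripper": 2.0},
    {"tx": 2, "ty": 0, "tz": -4, "rx": 0, "ry": 0, "rz": 0, "gripper": 2.0},
    {"tx": 3, "ty": 0, "tz": -6, "rx": 0, "ry": 0, "rz": 0, "gripper": 2.0},
    {"tx": 3.2, "ty": 0, "tz": -7.5, "rx": 0, "ry": 0, "rz": 0, "gripper": 2.0},
    {"tx": 3.2, "ty": 0, "tz": -7.5, "rx": 0, "ry": 0, "rz": 0, "gripper": 2.0},
    {"tx": 3.2, "ty": 0, "tz": -7.5, "rx": 0, "ry": 0, "rz": 0, "gripper": 2.0}
  ]
}}

```text
time: 11.08
eef_pos: [0.3986, 0.2453, 0.346]
tool_rot: [-0.096, -2.877, -0.014]
force: [-0.6, -0.5, -2.6]
gripper_width: 0.029
```

Run:
```python
from h import *; from bench import bot
o=bot.get_obs(); print(o["time"],o["joints"].round(3),o["eef_pos"],o["force"],o["gripper_width"])
R0=Ro.from_rotvec(o["tool_rot"]).as_matrix(); print("edge now",o["eef_pos"]+R0@E_T)
for e in ([.64,.2,.30],[.64,.08,.28],[.64,-.117,.235]):
    p,R=pose_for(e,-4.2,0); print(p,plan(p,R,o))
```

```text
11.0833 [ 0.103  0.475 -0.965  1.517  0.179  1.51   0.64 ] [0.39857617 0.24528497 0.34604815] [-0.64430941 -0.47663588 -2.64213746] 0.029012450301818156
edge now [0.55887685 0.23561132 0.2215624 ]
[0.43839055 0.21253358 0.27801979] (array([-5.82, -3.01,  5.48]), array([ 2.900e-01, -4.399e+01, -1.000e-02]))
[0.43839055 0.09253358 0.25801979] (array([ -7.11, -14.98,   7.19]), array([ 2.900e-01, -4.399e+01, -1.000e-02]))
[ 0.43839055 -0.10446642  0.21301979] (array([ -9.55, -34.64,  11.18]), array([ 2.900e-01, -4.399e+01, -1.000e-02]))
```

Request:
{"op": "carry_out", "data": {
  "targets": [
    {"tx": -1, "ty": -1, "tz": 0.5, "rx": 0, "ry": -6, "rz": 0, "gripper": 2.0},
    {"tx": -2, "ty": -3, "tz": 1, "rx": 0, "ry": -12, "rz": 0, "gripper": 2.0},
    {"tx": -3, "ty": -5, "tz": 1.5, "rx": 0, "ry": -18, "rz": 0, "gripper": 2.0},
    {"tx": -4, "ty": -7, "tz": 2.2, "rx": 0, "ry": -24, "rz": 0, "gripper": 2.0},
    {"tx": -5, "ty": -9, "tz": 3, "rx": 0, "ry": -30, "rz": 0, "gripper": 2.0},
    {"tx": -5.8, "ty": -11, "tz": 4, "rx": 0.2, "ry": -36, "rz": 0, "gripper": 2.0},
    {"tx": -6.5, "ty": -13, "tz": 5, "rx": 0.3, "ry": -42, "rz": 0, "gripper": 2.0},
    {"tx": -7, "ty": -15, "tz": 6, "rx": 0.3, "ry": -44, "rz": 0, "gripper": 2.0},
    {"tx": -7, "ty": -15, "tz": 6, "rx": 0.3, "ry": -44, "rz": 0, "gripper": 2.0},
    {"tx": -7, "ty": -15, "tz": 6, "rx": 0.3, "ry": -44, "rz": 0, "gripper": 2.0}
  ]
}}

```text
time: 11.92
eef_pos: [0.4378, 0.0903, 0.2678]
tool_rot: [0.089, 2.642, -0.032]
force: [0.7, 0.7, -1.6]
gripper_width: 0.029
```

Run:
```python
from h import *; from bench import bot
o=bot.get_obs(); print(o["time"],o["joints"].round(3),o["eef_pos"],o["force"],o["gripper_width"])
R0=Ro.from_rotvec(o["tool_rot"]).as_matrix(); print("edge now",o["eef_pos"]+R0@E_T,(R0@C_T).round(3).tolist())
for e in ([.63,-.117,.235],):
    p,R=pose_for(e,-4.2,0); print(p,plan(p,R,o))
```

```text
11.9167 [ 0.366  0.081 -0.838  2.249  0.69   0.497  0.489] [0.43778225 0.09032182 0.26778688] [ 0.69500873  0.70888276 -1.57902751] 0.02897947532334684
edge now [0.63949762 0.07746756 0.28857794] [[0.075, -0.997, 0.006], [0.997, 0.075, 0.002], [-0.002, 0.006, 1.0]]
[ 0.42839055 -0.10446642  0.21301979] (array([  2.32, -19.46,   5.12]), array([-0.16, -0.34, -0.03]))
```

Request:
{"op": "carry_out", "data": {
  "targets": [
    {"tx": 0.4, "ty": -3, "tz": 0.8, "rx": 0, "ry": -0.3, "rz": 0, "gripper": 2.0},
    {"tx": 0.6, "ty": -6, "tz": 1.5, "rx": 0, "ry": -0.3, "rz": 0, "gripper": 2.0},
    {"tx": 0.8, "ty": -9, "tz": 2.2, "rx": 0, "ry": -0.3, "rz": 0, "gripper": 2.0},
    {"tx": 1.0, "ty": -12, "tz": 3.0, "rx": 0, "ry": -0.3, "rz": 0, "gripper": 2.0},
    {"tx": 1.2, "ty": -15, "tz": 3.8, "rx": 0, "ry": -0.3, "rz": 0, "gripper": 2.0},
    {"tx": 1.2, "ty": -17.5, "tz": 4.5, "rx": 0, "ry": -0.3, "rz": 0, "gripper": 2.0},
    {"tx": 1.2, "ty": -19.3, "tz": 4.8, "rx": 0, "ry": -0.3, "rz": 0, "gripper": 2.0},
    {"tx": 1.2, "ty": -19.3, "tz": 4.8, "rx": 0, "ry": -0.3, "rz": 0, "gripper": 2.0},
    {"tx": 1.2, "ty": -19.3, "tz": 4.8, "rx": 0, "ry": -0.3, "rz": 0, "gripper": 2.0}
  ]
}}

```text
time: 12.67
eef_pos: [0.4406, -0.102, 0.2231]
tool_rot: [0.091, 2.631, -0.026]
force: [-0.7, -0.1, -1.8]
gripper_width: 0.0289
```

```bash
python3 -c "
from look import *
o,R0=look('7',(240,130,130,110,6),(290,80,120,110,6)); print(o['torque'])
e=o['eef_pos']+R0@E_T; print('edge',e)
Rw=R0@C_T; print(Rw.round(3).tolist())
for n in cams:
  for y in (-138,0,75,138): print(n,y,proj(n,e+Rw@np.array([0,(y+138)/1000,.002])).round(1))
for k in ('wide_chisel_edge','lens_centre','wide_chisel_grip'):
  for n in ('scene','top'): print(k,n,[(x['location'],round(x['confidence'],2)) for x in bot.tip_of(n,k)])
"
```

```text
12.77 [ 0.947  0.174 -0.821  2.343  0.449  0.186  1.252] [ 0.4405 -0.1001  0.2235] [ 0.084  2.63  -0.027] [-0.7  0.6 -2.4] 0.0288
[[-0.871, 0.065, 0.487], [0.055, 0.998, -0.035], [-0.488, -0.004, -0.873]]
[ 0.11625383  0.60812401 -0.01168755]
edge [ 0.64205371 -0.11210674  0.2465789 ]
[[0.071, -0.997, -0.005], [0.998, 0.071, -0.0], [0.001, -0.005, 1.0]]
scene -138 [[309.8 175.3]]
scene 0 [[343.  183.9]]
scene 75 [[362.5 188.9]]
scene 138 [[379.6 193.4]]
top -138 [[357.1 145.8]]
top 0 [[354.5 199. ]]
top 75 [[353.1 228.6]]
top 138 [[351.8 253.9]]
wide_chisel_edge scene [([309.5, 174.5], 0.96), ([343.7, 272.2], 0.71), ([273.3, 249.2], 0.29)]
wide_chisel_edge top [([355.8, 146.9], 0.93)]
lens_centre scene [([290.0, 156.3], 0.66)]
lens_centre top [([362.4, 111.9], 0.91)]
wide_chisel_grip scene [([363.8, 187.5], 0.66)]
wide_chisel_grip top [([354.0, 227.3], 0.87)]
```

View pics/scene7.png

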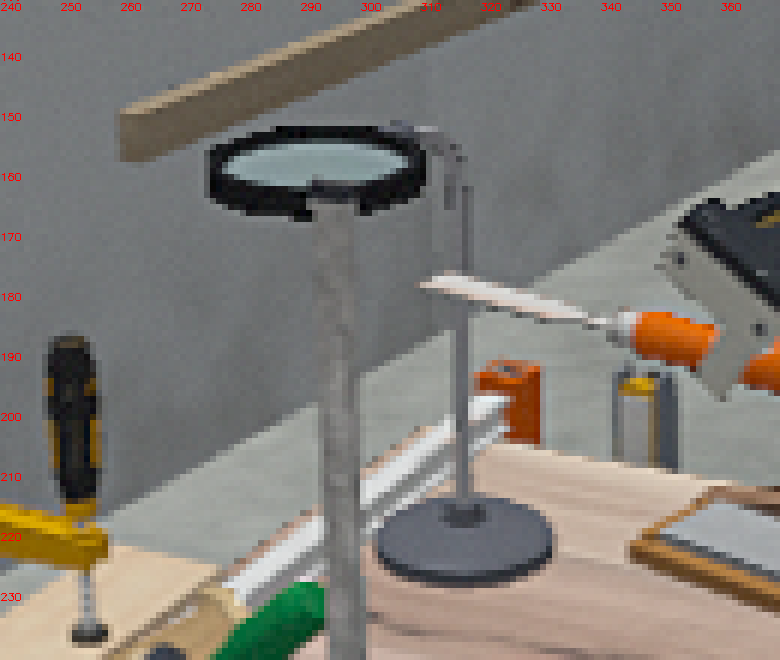

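View pics/top7.png

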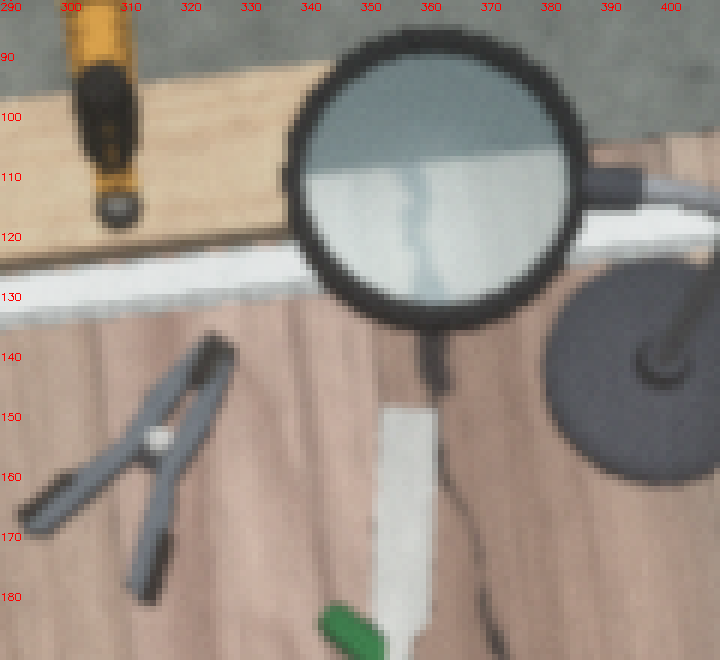

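Run:
```python
from h import *; import pickle
cm,im,_=pickle.load(open("c2.pkl","rb")); cams.update(cm)
def dark(n,x0,y0,x1,y1,th):
    m=(im[n][y0:y1,x0:x1].max(2)<th).astype(np.uint8)
    k,l,s,_=cv2.connectedComponentsWithStats(m); i=1+np.argmax(s[1:,4]); b=s[i]; return x0+b[0]-.5,y0+b[1]-.5,x0+b[0]+b[2]-.5,y0+b[1]+b[3]-.5,b[4]
bb={}
for th in(50,60,70,85):
    print(th,dark("top",330,78,390,145,th),dark("scene",265,145,314,172,th))
bt=dark("top",330,78,386,145,70)
th=np.linspace(0,2*np.pi,360)
def ext(n,c):
    P=np.r_[[c+np.array([.064*np.cos(t),.064*np.sin(t),z]) for t in th for z in(-.008,.008)]]
    q=proj(n,P); return np.r_[q.min(0),q.max(0)]
c=np.array([.7245,-.125,.295]); print(ext("top",c).round(1),ext("scene",c).round(1))
```

```text
50 (np.float64(370.5), np.float64(88.5), np.float64(374.5), np.float64(90.5), np.int32(4)) (np.float64(274.5), np.float64(150.5), np.float64(310.5), np.float64(166.5), np.int32(248))
60 (np.float64(338.5), np.float64(84.5), np.float64(386.5), np.float64(109.5), np.int32(170)) (np.float64(274.5), np.float64(150.5), np.float64(310.5), np.float64(166.5), np.int32(260))
70 (np.float64(337.5), np.float64(84.5), np.float64(389.5), np.float64(136.5), np.int32(425)) (np.float64(274.5), np.float64(150.5), np.float64(310.5), np.float64(166.5), np.int32(270))
85 (np.float64(336.5), np.float64(84.5), np.float64(389.5), np.float64(144.5), np.int32(562)) (np.float64(273.5), np.float64(150.5), np.float64(310.5), np.float64(166.5), np.int32(289))
[336.9  83.7 388.5 134.8] [273.6 150.  310.5 165.6]
```

Run:
```python
from look import *
cm,im,_=pickle.load(open("c2.pkl","rb")); cams.update(cm)
z(im["scene"],300,165,40,30,18,"pics/e1.png"); z(im["top"],340,140,35,30,18,"pics/e2.png")
print(tri([("scene",(311.3,176.2)),("top",(356.1,147.6))]),tri([("scene",(309.5,174.5)),("top",(355.8,146.9))]))
```

```text
(array([ 0.63632545, -0.11034134,  0.24733986]), [[-0.5, -0.1], [0.3, 0.5]]) (array([ 0.63897574, -0.1079812 ,  0.25326134]), [[0.3, 0.0], [-0.2, -0.3]])
```

View pics/e1.png

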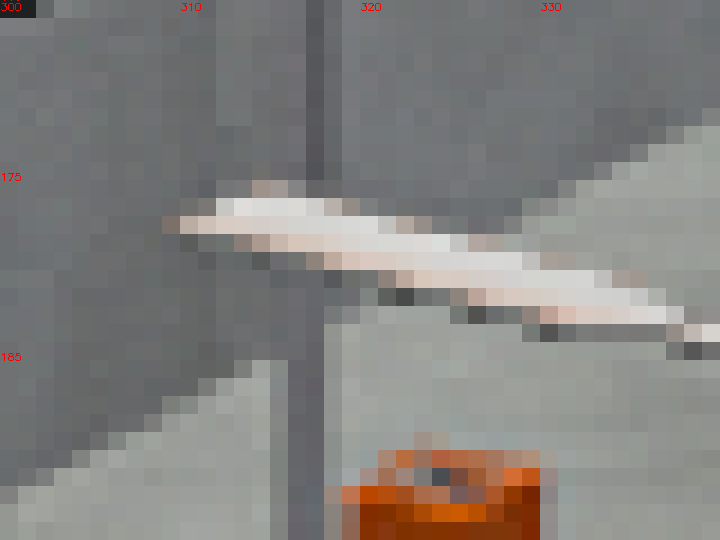

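View pics/e2.png

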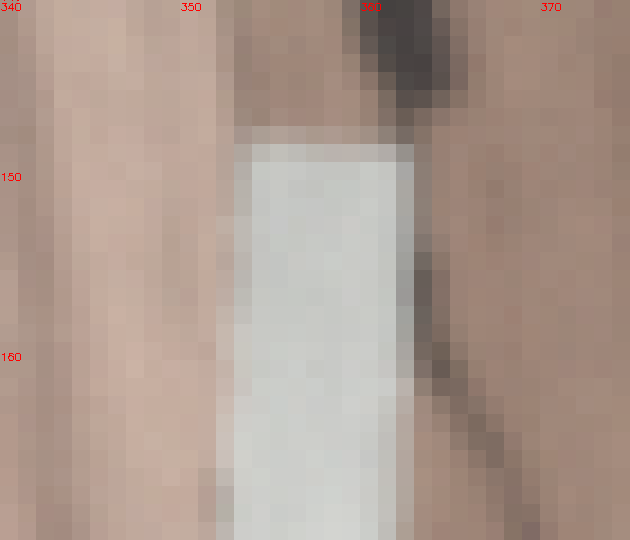

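Run:
```python
from h import *; from bench import bot; import pickle
cm,im,_=pickle.load(open("c2.pkl","rb")); cams.update(cm)
X,r=tri([("scene",(311.2,175.9)),("top",(357.3,147.3))]); print(X,r)
o=bot.get_obs(); R0=Ro.from_rotvec(o["tool_rot"]).as_matrix(); print(o["time"],o["eef_pos"])
print((R0.T@(np.array([.7235,-.1245,.235])-X)*100).round(2), plan(o["eef_pos"],Rc(-4.2,0)@C_T.T,o))
```

```text
[ 0.63775547 -0.11310234  0.24717509] [[-0.2, -0.0], [0.2, 0.3]]
13.0667 [ 0.43990957 -0.10034187  0.22344979]
[-6.94 -0.58  5.28] (array([0., 0., 0.]), array([0.04, 0.3 , 0.15]))
```

Request:
{"op": "carry_out", "data": {
  "targets": [
    {"tx": -0.6, "ty": -0.1, "tz": 0.8, "rx": 0, "ry": 0.1, "rz": 0, "gripper": 2.0},
    {"tx": -1.5, "ty": -0.2, "tz": 1.6, "rx": 0, "ry": 0.1, "rz": 0, "gripper": 2.0},
    {"tx": -2.5, "ty": -0.3, "tz": 2.3, "rx": 0, "ry": 0.2, "rz": 0, "gripper": 2.0},
    {"tx": -3.5, "ty": -0.3, "tz": 2.9, "rx": 0, "ry": 0.2, "rz": 0, "gripper": 2.0},
    {"tx": -4.5, "ty": -0.4, "tz": 3.6, "rx": 0, "ry": 0.3, "rz": 0, "gripper": 2.0},
    {"tx": -5.4, "ty": -0.5, "tz": 4.2, "rx": 0, "ry": 0.3, "rz": 0, "gripper": 2.0},
    {"tx": -6.2, "ty": -0.6, "tz": 4.8, "rx": 0, "ry": 0.3, "rz": 0, "gripper": 2.0},
    {"tx": -6.9, "ty": -0.6, "tz": 5.3, "rx": 0, "ry": 0.3, "rz": 0, "gripper": 2.0},
    {"tx": -6.9, "ty": -0.6, "tz": 5.3, "rx": 0, "ry": 0.3, "rz": 0, "gripper": 2.0},
    {"tx": -6.9, "ty": -0.6, "tz": 5.3, "rx": 0, "ry": 0.3, "rz": 0, "gripper": 2.0},
    {"tx": -6.9, "ty": -0.6, "tz": 5.3, "rx": 0, "ry": 0.3, "rz": 0, "gripper": 2.0}
  ]
}}

```text
time: 13.98
eef_pos: [0.5245, -0.113, 0.2103]
tool_rot: [0.087, 2.637, -0.029]
force: [-0.0, 0.2, -1.8]
gripper_width: 0.0288
```

```bash
python3 -c "
from look import *
o,R0=look('8',(260,145,90,60,8),(330,80,60,100,6)); print(o['torque'])
e=o['eef_pos']+R0@E_T; print('edge kin',e)
Rw=R0@C_T; print(Rw.round(3).tolist())
for n in cams:
  for y in (-138,0,75,138): print(n,y,proj(n,e+Rw@np.array([0,(y+138)/1000,.002])).round(1))
for k in ('wide_chisel_edge','lens_centre','wide_chisel','wide_chisel_grip'):
  for n in ('scene','top'): print(k,n,[(x['location'],round(x['confidence'],2)) for x in bot.tip_of(n,k)])
"
```

```text
14.08 [ 0.664  0.31  -0.578  2.181  0.607  0.231  1.096] [ 0.5245 -0.1131  0.2105] [ 0.087  2.637 -0.029] [-0.2 -0.1 -1.4] 0.029
[[-0.874, 0.067, 0.481], [0.056, 0.998, -0.036], [-0.483, -0.005, -0.876]]
[ 0.12732986  0.59577391 -0.02099633]
edge kin [ 0.72609516 -0.12555296  0.23221222]
[[0.073, -0.997, 0.001], [0.997, 0.073, 0.0], [-0.0, 0.001, 1.0]]
scene -138 [[292.4 173.9]]
scene 0 [[323.5 181.8]]
scene 75 [[341.7 186.5]]
scene 138 [[357.8 190.6]]
top -138 [[361.1 116. ]]
top 0 [[358.6 167.3]]
top 75 [[357.1 196. ]]
top 138 [[355.9 220.5]]
wide_chisel_edge scene [([295.2, 174.8], 0.87)]
wide_chisel_edge top []
lens_centre scene [([291.9, 156.3], 0.81)]
lens_centre top [([364.5, 112.3], 0.73)]
wide_chisel scene [([324.2, 185.1], 0.71)]
wide_chisel top [([359.9, 170.1], 0.7), ([361.3, 112.1], 0.7)]
wide_chisel_grip scene [([340.0, 185.6], 0.54)]
wide_chisel_grip top [([360.6, 193.6], 0.82), ([310.5, 233.1], 0.22)]
```

View pics/scene8.png

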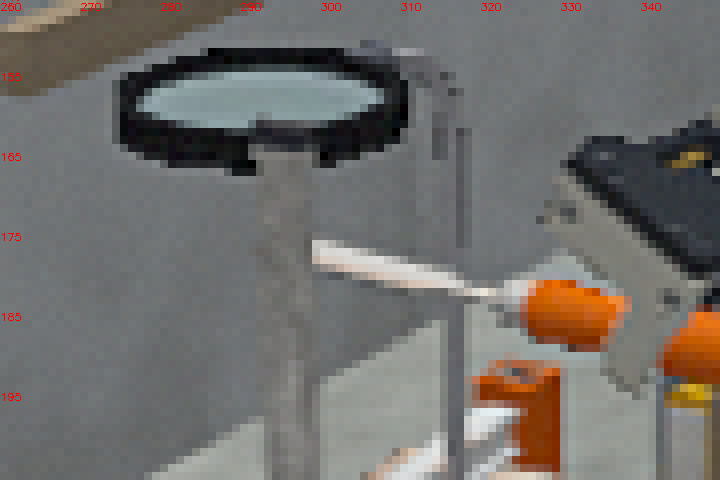

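View pics/top8.png

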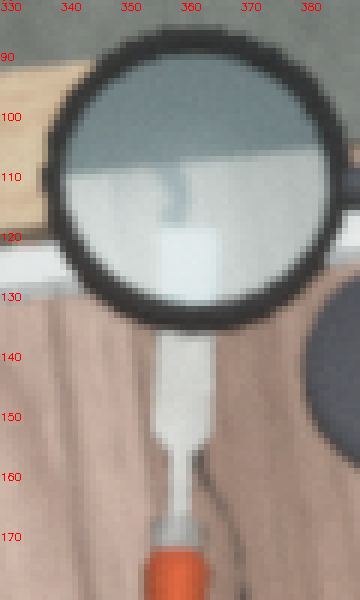

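Run:
```python
from h import *; from bench import bot; import pickle
cm,im,_=pickle.load(open("c2.pkl","rb")); cams.update(cm)
o=bot.get_obs(); R0=Ro.from_rotvec(o["tool_rot"]).as_matrix(); Rw=R0@C_T
print("target proj",proj("top",[.7235,-.1245,.235]),proj("top",[.7235,-.1245,.295]),proj("scene",[.7235,-.1245,.235]))
g=im["scene"].astype(int)
for c in (300,303,306,309,312): 
    col=g[168:190,c].sum(1); b=g[168:174,c].sum(1).mean(); m=col>b+130; print(c, 168+np.nonzero(m)[0][[0,-1]], col.tolist())
for e in ([.7232,-.125,.2322],[.7232,-.125,.2352]):
  # blade: corners y -138.. -40 , x ±12.5, z 8.25..12.75 rel edge z10.5
  q=np.array([proj("scene",np.array(e)+Rw@np.array([sx*.0125,y,zz]))[0] for sx in(-1,1) for y in np.linspace(.02,.09,30) for zz in(-.0045,.0,.0022)])
  for c in (303,306,309,312):
    s=q[abs(q[:,0]-c)<.8]; print(e,c,s[:,1].min().round(1) if len(s) else 0,s[:,1].max().round(1) if len(s) else 0)
```

```text
target proj [[360.72127858 116.85060789]] [[362.33814648 109.59071705]] [[292.7797152  173.85675219]]
300 [175 177] [352, 346, 343, 349, 350, 332, 355, 595, 648, 614, 418, 309, 333, 332, 342, 325, 335, 340, 337, 338, 339, 325]
303 [176 178] [337, 341, 346, 345, 350, 336, 323, 364, 651, 635, 583, 327, 326, 333, 328, 325, 320, 319, 311, 317, 303, 312]
306 [177 179] [334, 339, 330, 329, 322, 321, 318, 312, 435, 649, 620, 523, 258, 305, 318, 306, 311, 315, 310, 307, 309, 376]
309 [177 189] [326, 329, 318, 316, 328, 329, 316, 313, 315, 536, 641, 610, 456, 263, 306, 320, 321, 305, 304, 373, 444, 463]
312 [178 189] [343, 333, 344, 339, 311, 321, 324, 322, 313, 337, 585, 635, 599, 346, 313, 313, 293, 297, 464, 478, 463, 465]
[0.7232, -0.125, 0.2322] 303 174.9 180.1
[0.7232, -0.125, 0.2322] 306 175.6 180.8
[0.7232, -0.125, 0.2322] 309 176.4 181.7
[0.7232, -0.125, 0.2322] 312 177.1 179.2
[0.7232, -0.125, 0.2352] 303 174.1 179.3
[0.7232, -0.125, 0.2352] 306 174.8 180.0
[0.7232, -0.125, 0.2352] 309 175.6 180.9
[0.7232, -0.125, 0.2352] 312 176.3 178.4
```

```bash
python3 -c "
from look import *
o,R0=look('9',(220,140,180,140,4),(180,80,300,190,2)); print(np.abs(o['qvel']).max())
a=pickle.load(open('c.pkl','rb'))[1]['top'].astype(int); b=pickle.load(open('c2.pkl','rb'))[1]['top'].astype(int)
d=(np.abs(a-b).max(2)>40).astype(np.uint8)*255; cv2.imwrite('pics/diff.png',np.hstack([cv2.resize(d[80:270,180:480],None,fx=1.3,fy=1.3),cv2.resize(b[80:270,180:480,1].astype(np.uint8),None,fx=1.3,fy=1.3)]))
"
```

```text
14.58 [ 0.663  0.311 -0.577  2.179  0.607  0.231  1.096] [ 0.5252 -0.1131  0.2106] [ 0.087  2.636 -0.029] [ 0.   0.1 -1.4] 0.0289
[[-0.874, 0.067, 0.482], [0.056, 0.998, -0.036], [-0.483, -0.004, -0.876]]
0.0012243876881266793
```

View pics/diff.png

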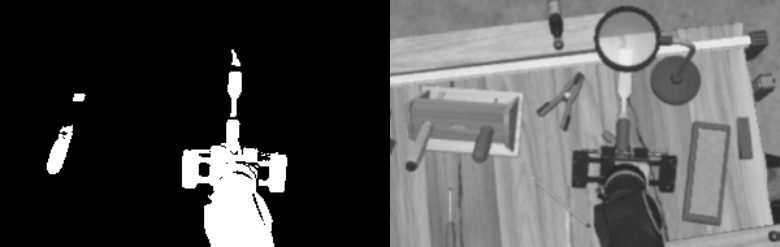

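View pics/scene9.png

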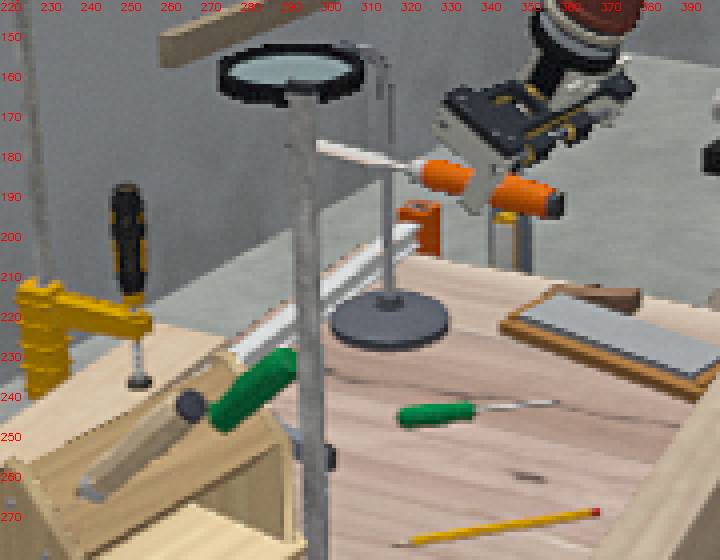

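```bash
python3 -c "
from bench import bot; print(bot.hand_in())"
```

```text
the job is handed in; nothing more can be done
None
```

I drew the wide chisel about 157 mm straight out of its slot, which freed the edge. I then lifted and levelled it, brought it under the magnifier and handed the job in at about 14.6 s, still holding it with a 45 N squeeze.

**Edge position:** In the top picture the middle of the edge shows at about (360.8, 117), and the target point projects to (360.7, 116.9). Relative to the lens as the pictures show it, the edge is about 6 cm below the glass. The arm's own readings put the edge at z ≈ 0.232 m, about 6.3 cm below the given lens height.

**Attitude:** By the tool orientation the chisel is level to about 0.1°. Slopes read from the picture scatter by roughly ±1° around that. The upper face is still up.

**Steadiness and forces:** The joints are almost still, and the wrist shows only about 1.4 to 2.6 N. Wrist force readings taken after each move while drawing stayed under 10 N.

**Other things:** Compared with the first top picture, only the chisel and the arm had changed; the other tools, the bystanders and the magnifier showed no movement.

**Checks that disagreed:**
- **Fingertips:** In the pictures the fingertips sat about 30 mm further back along the tool than the stated tip length, so I set the grasp depth from the pictures.
- **Edge estimate:** The arm-based and camera-based estimates of the edge differed by up to 3 to 4 mm along x. I used the camera values.
- **Hidden view:** In the scene camera the edge itself is behind a clamp bar at the final pose, so its height there rests on the visible part of the blade and the ferrule.

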